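# Load the solvent shaker and set its speed

## Task

Take the steel tray off the blue box on the shaker and lay it flat on the middle of the blue mat, then pack every amber jar, white bottle and teal painted block from the bench into the box, all standing upright on the box's floor. Only when the box is packed, turn the knob of the grey control unit until the black pointer on its scale lines up with the red mark. Do not knock over the glass flask.

Things in the scene. Friction and masses are not known exactly. Their poses are not given: they have to be found in the camera images.
- shaker: Low white laboratory shaker, fixed to the bench, 170 mm (x) x 230 mm (y); on it is fixed a blue open box, outside 120 x 180 mm, its rim 90 mm above the bench. Origin: on the bench under the middle of the box; x across the box, y along its length, z up.
- box_floor (a point): Centre of the blue box's inner floor, 44 mm above the bench, axes as the shaker's. Inside the box is 112 mm (x) x 172 mm (y), 46 mm deep, walls 4 mm. All six items fit only with the blocks across the box (their long side along the box's x), for instance one at each end, and the jars and bottles two by two.
- tray: Shallow steel tray 126 (x) x 186 (y) mm with a black upright grip in the middle: 14 mm thick (x), 70 mm long (y), its top 46 mm above the origin. Origin: centre of the underside of the step below the tray, which nests in the box's mouth: 102 x 162 mm, 6 mm deep. Rim 20 mm above the origin. 0.35 kg. At the start it sits on the box.
- mat: Blue mat, 160 (x) x 210 (y) x 3 mm, fixed on the bench. Origin: centre of its underside; the mat's top is 3 mm above it.
- jar_a: Round amber glass jar with a paper label: body 50 mm diameter, 56 mm high; black screw cap on top 30 mm diameter, 26 mm high (82 mm in all); heavy base, centre of mass about 21 mm up; 0.12 to 0.25 kg. Origin: centre of its underside, z up. May be absent.
- jar_b: Round amber glass jar with a paper label: body 50 mm diameter, 56 mm high; black screw cap on top 30 mm diameter, 26 mm high (82 mm in all); heavy base, centre of mass about 21 mm up; 0.12 to 0.25 kg. Origin: centre of its underside, z up. May be absent.
- bottle_a: Square white plastic bottle: body 48 x 48 mm in plan (sides along its x and y), 56 mm high; round red cap on top 30 mm diameter, 26 mm high (82 mm in all); heavy base, centre of mass about 21 mm up; 0.12 to 0.25 kg. Origin: centre of its underside, z up. May be absent.
- bottle_b: Square white plastic bottle: body 48 x 48 mm in plan (sides along its x and y), 56 mm high; round red cap on top 30 mm diameter, 26 mm high (82 mm in all); heavy base, centre of mass about 21 mm up; 0.12 to 0.25 kg. Origin: centre of its underside, z up. May be absent.
- block_a: Dark teal painted wooden test block with bare patches, standing on its long edge: 104 mm along its x, 28 mm along its y, 80 mm high; about 0.16 kg. Origin: centre of its underside, z up. May be absent.
- block_b: Dark teal painted wooden test block with bare patches, standing on its long edge: 104 mm along its x, 28 mm along its y, 80 mm high; about 0.16 kg. Origin: centre of its underside, z up. May be absent.
- speed_knob (a joint): Angle of the control unit's knob in rad, 0 to 5, growing clockwise seen from above. It stays where it is left (friction 0.04 N m). Each rad moves the pointer 15 mm towards the mark, to the unit's -y side.
- speed_knob_grip (a point): On the vertical axis of the knob at the height to grip (TCP height). The knob has an upright bar 42 mm long and 14 mm thick, from 67 to 99 mm above the bench, on a 44 mm disc; the grip point is 92 mm above the bench. At joint value 0 the bar lies along the unit's x (use unit for that direction), and it turns clockwise with the joint value. Turn it in several grasps.
- unit: Grey speed control unit 150 x 150 x 55 mm, fixed on the bench. Origin: centre of its underside. The knob stands on its top 30 mm towards -x from the centre, the scale runs along y at 45 mm towards +x.
- pointer_tip (a point): Tip of the black pointer that slides along the scale on the unit's top (height 59 mm), coupled to the knob.
- mark_tip (a point): Tip of the red mark on the other side of the same scale line; fixed during the run. The pointer is aligned when its tip meets this one.
- flask: Loose conical glass flask, 64 mm wide at the foot, 100 mm high, standing among the items on the left side of the bench. Origin: centre of its underside. A bystander.
Things that resemble listed ones, but are neither listed nor needed, are in the scene too. Leave any purple look-alike of the bottle_b alone.

How it is judged:
By the outcome, as a careful person would: the job done as asked, in the order asked, and still so for the second after the job is handed in, with the robot touching nothing.
Of jar_a, jar_b, bottle_a, bottle_b, block_a, block_b only 4 to 6 are there at a start; the rules pass over those that are not, and their reading is None.
At some moment in a run one of jar_a, jar_b, bottle_a, bottle_b may be knocked a few centimetres aside while the robot is not near it.
It also fails if it takes over 210 s, if anything falls off the work surface, if the arm or the gripper's body presses on something with over 40 N, if the wrist force passes 120 N, or if a joint passes its speed limit or range.

## Robot

A 6-joint arm with a two-finger parallel gripper is mounted at the origin on the work surface. World frame = base frame: x ahead of the robot, y to its left, z up, the work surface at z = 0. Lengths are in mm, angles in degrees, forces in N, time in s.
With the tool pointing down it reaches from about 275 to 875 mm from the base axis. Payload 12.5 kg.
Tool frame: the origin (TCP) lies between the finger pads, 19 mm behind the fingertips; this is the grasp point; z points along the fingers, y is the line along which they close (so a half turn about z gives the same grasp; the last joint's range is limited). The gripper opens to 85 mm and grips with 20 to 120 N. Pads are 22 mm wide; open, the fingers measure 114 mm over their backs; the gripper's body (76 mm by 85 mm) begins 54 mm behind the grasp point. The pads swing forward as they close: fully open they stand 13 mm farther back than shut.
Start: joints at [68.09, 20.094, 94.641, -0, 65.266, -4.847], TCP at [161.348, 525.786, 249.99] pointing down, gripper open.
Joint ranges: [-157.81, 157.81], [-45, 120.19], [0.68, 151.7], [-89.99, 269.99], [4.06, 180], [-164.3, 164.3]. Speed limits (degrees/s): [127.2, 127.2, 159.86, 180, 180, 180].

## Interface

Orientations are given as a 3x3 rotation matrix whose columns are the frame's x, y, z axes.
In Python, from station import bot gives the robot as it stands.
- The arm moves only by the tool arm_command, never from a script. Its arguments are lists of equal length, an entry for each row: "dp": the shift along the tool's x, y, z in units of 0.3 m (1.0 is 0.3 m), a list of three; "roll": the turn about the tool's z in units of 2 pi rad (1.0 is 2 pi rad); "claw": the opening, from 0 (shut) to 1 (fully open). In form: {"dp": [[tx, ty, tz], ...], "roll": [roll, ...], "claw": [claw, ...]}. A call has exactly 10 rows; each row is the pose to reach, as a shift and turn from the pose commanded when the call began, along the tool's axes at that moment, turning the shorter way round; what a row does not reach only later rows make up. A row lasts 1/12 s, in which the tool goes at most 41.7 mm and 7.16 degrees, less where a joint would pass 70% of its speed; a pose out of reach is approached as far as the arm can. A call with a number of a shift or a turn outside -1 to 1 is refused whole. A call with a gripper value outside its range is refused whole. The fingers move at their own pace and stop on an object; "newtons" is the grip in N (left out, the last holds). Time passes only in rows, so rows that repeat a pose let the fingers close, or fill a call up. It gives the time, the measured TCP pose, the force, the opening and the grip force at its end, in the units of the state.
- bot.get_obs(): the state, without advancing time (a new reading comes with each control period).
- bot.read_camera(name): name is "scene" or "side" or "wrist"; returns the picture (384x512x3 uint8, red, green, blue); there is no depth.
- bot.get_calibration(name): a dict with "camera_matrix" (3x3 intrinsics, pixels), "cam_to_world" (4x4, takes a point from camera to world coordinates); the wrist camera has in their place "tool_from_camera" (4x4, takes a point from camera to tool coordinates, whose origin is the TCP and whose axes are the flange's). Camera axes: x right, y down, z forward; pixel columns grow to the right and rows downward; lengths in mm; the calibration is good to about 2 mm. The wrist camera is an equidistant fisheye: a pixel r from the principal point sees the ray r / f radians off the axis. A picture is of the moment at which its call begins: read the wrist's pose just before it. get_calibration takes no time and is no camera call.
- bot.job_done(): hands the job in; it is judged then, once.
Trained networks look in the newest picture that a camera, given by its name, has taken for a name from the list of things; names that differ only in an ending like _2 or _b are one class to them, and where a whole thing is asked for, a point or a joint stands for the part that bears it (a point fixed in the world has none). Each returns a list of dicts, best first, with "confidence" (0 to 1); they miss things now and then, are a little off and sometimes report something else, mostly with a low value. They report only what shows in the picture. A call takes as long as a camera call. They do not tell look-alikes from the thing itself.
- bot.find_in(camera, label): "at" ([column, row] in pixels, amid what is visible of it).
- bot.silhouettes(camera, label): "pixels" (384x512 bool, what is visible of it) and "at" ([column, row] in pixels, amid what is visible of it).
The state is a dict: "t": time; "joint_positions": joint angles; "joint_velocities": joint speeds; "joint_efforts": joint torques, N m; "tool_pos": TCP position; "tcp_rot": TCP orientation; "ft_force": force on the tool from outside, world axes, zero at the start; "ft_torque": the same for the moment, N m; "gripper_width": finger opening in mm; "grip_force": force on a finger pad.
Only numpy, scipy, OpenCV 4.12 (cv2) and the standard library are available. Lean on these libraries where they do the work, as an engineer would, in place of code of your own. Each camera call takes 0.05 s, during which the arm holds its last target. There are 200 camera calls.

## Working session

There is one attempt and no reset: what is moved stays moved. The work goes in short steps, Python scripts to look and compute and a tool call to move; the robot and the scene stay as the last step left them, time stands still between calls to the robot, and variables do not carry over. Pictures are saved under pics/ and viewed, at most 14 in all, crops included, and the job is handed in when it is done.

Besides the shell and the picture viewer there is one more tool, called after "Emit:" by a JSON object that holds its "op" and its "data", one argument or row to a line. arm_command: Moves the arm, as the interface text tells. Shifts and turns lie within -1 to 1; 1 stands for 0.3 m of shift or 2 pi rad of turn. Its arguments: {"type":"object","properties":{"dp":{"type":"array","items":{"type":"array","items":{"type":"number","minimum":-1,"maximum":1}}},"roll":{"type":"array","items":{"type":"number","minimum":-1,"maximum":1}},"claw":{"type":"array","items":{"type":"number"}},"newtons":{"type":"number"}},"required":["dp","roll","claw"]}

```bash
ls; mkdir -p pics
python3 - <<'E'
from station import bot
import cv2,numpy as np
o=bot.get_obs();print(o)
ims=[]
for c in ["scene","side","wrist"]:
    im=bot.read_camera(c);cv2.imwrite(f"pics/{c}0.png",im[:,:,::-1]);print(c,bot.get_calibration(c))
E
```

```text
pics
{'t': 0.0, 'joint_positions': array([ 6.80892457e+01,  2.01238268e+01,  9.46783281e+01, -2.42236217e-04,
        6.52669208e+01, -4.84546787e+00]), 'joint_velocities': array([-0.03149949,  0.00698747,  0.00241778, -0.05411616,  0.01253082,
       -0.01196395]), 'joint_efforts': array([ 1.62209362e-03, -5.06097293e+01, -2.91407776e+01,  4.54406143e-05,
        4.44045203e-03, -7.43719966e-06]), 'tool_pos': array([161.24196284, 525.49278872, 249.45415664]), 'tcp_rot': array([[-9.55971487e-01,  2.93459227e-01, -4.46321145e-04],
       [ 2.93459550e-01,  9.55970836e-01, -1.11994725e-03],
       [ 9.80111455e-05, -1.20161484e-03, -9.99999273e-01]]), 'ft_force': array([-0.22692506, -0.09929704,  0.29597212]), 'ft_torque': array([-0.00597386, -0.07592333,  0.01802204]), 'grip_force': 0.0, 'gripper_width': 85.35779547287478}
scene {'camera_matrix': array([[389.33337274,   0.        , 256.69180427],
       [  0.        , 389.33337274, 192.1064087 ],
       [  0.        ,   0.        ,   1.        ]]), 'cam_to_world': array([[ 3.92823618e-01,  7.77820143e-01, -4.90597015e-01,
         9.8
[... 647 characters left out ...]
8720199e-02, -7.16256620e-01, -6.97553981e-01,
         7.47346153e+02],
       [ 0.00000000e+00,  0.00000000e+00,  0.00000000e+00,
         1.00000000e+00]])}
wrist {'camera_matrix': array([[297.31863964,   0.        , 257.20234184],
       [  0.        , 297.31863964, 194.01716218],
       [  0.        ,   0.        ,   1.        ]]), 'tool_from_camera': array([[ 7.50325842e-06, -9.46650927e-01, -3.22260798e-01,
         8.24329071e+01],
       [ 9.99999749e-01, -2.21321643e-04,  6.73422259e-04,
         2.60641750e-01],
       [-7.08819095e-04, -3.22260722e-01,  9.46650688e-01,
        -1.23844575e+02],
       [ 0.00000000e+00,  0.00000000e+00,  0.00000000e+00,
         1.00000000e+00]])}
```

View pics/scene0.png

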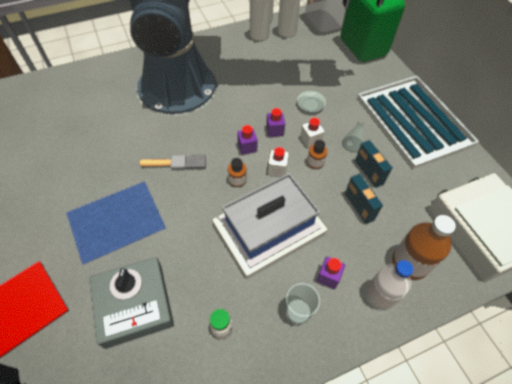

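View pics/side0.png

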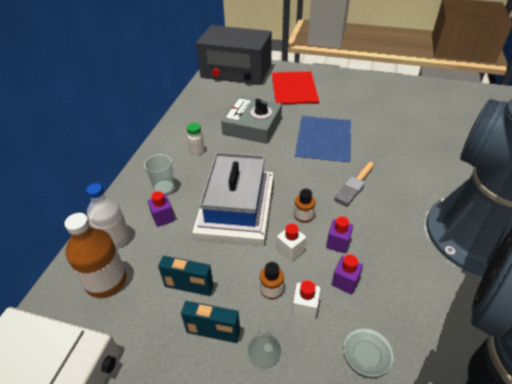

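View pics/wrist0.png

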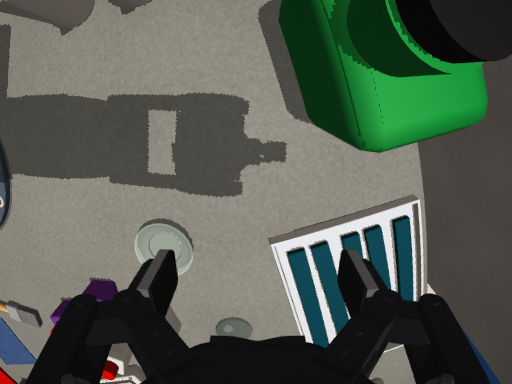

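Scene view: amber jars at (237,172) and (317,153), white bottles at (279,162) and (313,131), teal blocks at (375,163) and (364,198). The flask is at (353,136), the tray on its box at (270,212), the mat at (115,220) and the unit at (130,300). Purple look-alikes are at (248,140), (276,122) and (332,272). All six items are present. Next I'll fit model silhouettes to both views.

```bash
cat > h.py <<'E'
from station import bot
import cv2,numpy as np
from scipy.optimize import minimize,least_squares
CAL={c:bot.get_calibration(c) for c in("scene","side","wrist")}
def proj(P,c,o=None):
    """world pts Nx3 -> pixels"""
    C=CAL[c];K=C["camera_matrix"]
    if c=="wrist":
        T=np.eye(4);T[:3,:3]=o["tcp_rot"];T[:3,3]=o["tool_pos"];T=T@C["tool_from_camera"]
    else:T=C["cam_to_world"]
    q=(np.asarray(P,float)-T[:3,3])@T[:3,:3]
    if c=="wrist":
        r=np.hypot(q[:,0],q[:,1])+1e-9;th=np.arctan2(r,q[:,2]);u=q[:,:2]*(th/r)[:,None]
    else:u=q[:,:2]/q[:,2:]
    return u*K[0,0]+K[:2,2]
def ray(px,c,o=None):
    C=CAL[c];K=C["camera_matrix"];u=(np.asarray(px,float)-K[:2,2])/K[0,0]
    if c=="wrist":
        T=np.eye(4);T[:3,:3]=o["tcp_rot"];T[:3,3]=o["tool_pos"];T=T@C["tool_from_camera"]
        th=np.hypot(*u)+1e-9;d=np.r_[u*np.sin(th)/th,np.cos(th)]
    else:T=C["cam_to_world"];d=np.r_[u,1]
    d=T[:3,:3]@d;return T[:3,3],d/np.linalg.norm(d)
def tri(rays):
    A=np.zeros((3,3));b=np.zeros(3)
    for p,d in rays:
        M=np.eye(3)-np.outer(d,d);A+=M;b+=M@p
    x=np.linalg.solve(A,b)
    return x,max(np.linalg.norm((np.eye(3)-np.outer(d,d))@(x-p)) for p,d in rays)
def onz(px,z,c,o=None):
    p,d=ray(px,c,o);return p+d*(z-p[2])/d[2]
def box(a,b,z0,z1,cx=0,cy=0):return np.array([[cx+i*a/2,cy+j*b/2,z] for i in(-1,1) for j in(-1,1) for z in(z0,z1)])
def cyl(d,z0,z1,n=24):
    t=np.arange(n)*2*np.pi/n;return np.array([[d/2*np.cos(a),d/2*np.sin(a),z] for a in t for z in(z0,z1)])
MODEL={"jar":[cyl(50,0,56),cyl(30,56,82)],"bottle":[box(48,48,0,56),cyl(30,56,82)],"block":[box(104,28,0,80)],
"tray":[box(126,186,6,20),box(14,70,6,46)],"mat":[box(160,210,0,3)],"unit":[box(150,150,0,55),cyl(44,55,67)-[30,0,0]],
"flask":[cyl(64,0,10),np.r_[cyl(64,8,10),cyl(22,70,72)],cyl(22,70,100)],"shaker":[box(170,230,0,25),box(120,180,25,90)]}
def render(parts,x,y,z,yaw,c,o=None):
    m=np.zeros((384,512),np.uint8);R=np.array([[np.cos(yaw),-np.sin(yaw),0],[np.sin(yaw),np.cos(yaw),0],[0,0,1]])
    for P in parts:
        p=proj(P@R.T+[x,y,z],c,o)
        h=cv2.convexHull((p*256).round().astype(np.int32));k=np.zeros_like(m)
        cv2.fillConvexPoly(k,h,255,cv2.LINE_AA,8);m=np.maximum(m,k)
    return m/255.
def fit(model,obs,x0,zfix=None,yaws=(0,)):
    """obs: list of (mask,cam,o)"""
    def cost(v):
        z=v[3]*1. if zfix is None else zfix;s=0
        for m,c,o in obs:
            r=render(MODEL[model],v[0],v[1],z,v[2]/40,c,o);s+=1-np.minimum(r,m).sum()/np.maximum(r,m).sum()
        return s/len(obs)
    best=None
    for w in yaws:
        v0=np.array([x0[0],x0[1],w*40]+([0.] if zfix is None else []))
        S=np.vstack([v0]+[v0+d for d in np.eye(len(v0))*[12,12,10]+[0] if 0] )if 0 else None
        r=minimize(cost,v0,method="Nelder-Mead",options=dict(initial_simplex=np.vstack([v0]+[v0+np.eye(len(v0))[i]*10 for i in range(len(v0))]),xatol=.1,fatol=1e-4,maxiter=300))
        if best is None or r.fun<best.fun:best=r
    v=best.x;return v[0],v[1],(v[3] if zfix is None else zfix),np.degrees(v[2]/40),best.fun
def to(x,y,z,yawdeg=None):
    """print row shift/turn from present pose; yawdeg = wanted direction of tool y (closing line), mod 180"""
    o=bot.get_obs();R=o["tcp_rot"];d=R.T@(np.array([x,y,z])-o["tool_pos"])/300
    s=f"to {x:.1f},{y:.1f},{z:.1f}: dp {np.round(d,4).tolist()}"
    if yawdeg is not None:
        cur=np.degrees(np.arctan2(R[1,1],R[0,1]));dl=(yawdeg-cur+90)%180-90
        j6=o["joint_positions"][5];s+=f" roll {-dl/360:.4f} (world turn {dl:.1f}, j6 {j6:.0f})"
    print(s)
E
cat > m.py <<'E'
from h import *
import pickle
ims={c:bot.read_camera(c) for c in("scene","side")}
S={}
for l in("jar_a","bottle_a","block_a","tray","mat","unit","flask","shaker"):
    for c in("scene","side"):
        S[l,c]=[(d["confidence"],d["at"],d["pixels"],ims[c][d["pixels"]].mean(0).astype(int).tolist()) for d in bot.silhouettes(c,l) if d["confidence"]>.3]
        print(l,c,[(round(a,2),np.round(b).astype(int).tolist(),int(p.sum()),k) for a,b,p,k in S[l,c]])
pickle.dump(S,open("S.pkl","wb"))
E
python3 m.py
```

```text
jar_a scene [(0.94, [317, 156], 444, [110, 87, 67]), (0.65, [236, 172], 459, [115, 89, 69])]
jar_a side [(0.65, [307, 209], 579, [106, 81, 61]), (0.63, [273, 278], 757, [107, 79, 58]), (0.58, [232, 181], 3108, [153, 152, 151])]
bottle_a scene [(0.92, [310, 134], 451, [165, 133, 124]), (0.87, [278, 163], 514, [176, 142, 133]), (0.85, [278, 124], 466, [114, 57, 92]), (0.74, [247, 141], 505, [118, 59, 95]), (0.65, [328, 276], 628, [134, 62, 101])]
bottle_a side [(0.86, [159, 210], 694, [108, 44, 86]), (0.84, [338, 234], 740, [115, 43, 90]), (0.74, [306, 298], 893, [187, 144, 136]), (0.69, [292, 240], 770, [173, 135, 126]), (0.65, [348, 273], 815, [118, 40, 89])]
block_a scene [(0.71, [373, 167], 1058, [61, 71, 66]), (0.59, [364, 196], 1089, [64, 73, 68]), (0.35, [353, 142], 434, [123, 131, 121])]
block_a side [(0.73, [188, 277], 1614, [47, 65, 65]), (0.6, [213, 323], 1831, [48, 68, 67])]
tray scene [(0.72, [266, 212], 4125, [164, 164, 161]), (0.7, [115, 226], 4700, [79, 105, 150])]
tray side [(0.55, [230, 183], 3036, [154, 152, 152])]
mat scene [(0.66, [310, 130], 475, [164, 132, 123]), (0.63, [116, 223], 4591, [78, 104, 150])]
mat side [(0.87, [325, 139], 2310, [76, 99, 142])]
unit scene [(0.76, [130, 306], 5639, [144, 149, 143]), (0.39, [126, 282], 362, [68, 69, 68])]
unit side [(0.7, [249, 120], 2181, [113, 117, 111]), (0.48, [259, 106], 187, [46, 46, 46])]
flask scene [(0.55, [355, 143], 418, [122, 131, 121])]
flask side [(0.85, [261, 352], 984, [114, 121, 114])]
shaker scene [(0.93, [265, 243], 2853, [167, 169, 167]), (0.41, [374, 165], 1020, [60, 69, 65])]
shaker side [(0.84, [234, 223], 2814, [142, 146, 153])]
```

```bash
cat > f.py <<'E'
from h import *
import pickle
S=pickle.load(open("S.pkl","rb"))
def get(l,c,at):return min(S[l,c],key=lambda s:np.hypot(*(np.array(s[1])-at)))
Y=np.radians([0,45,90,135])
for n,l,a,b,zc in [("jar1","jar",(317,156),(273,278),40),("jar2","jar",(236,172),(307,209),40),("bot1","bottle",(310,134),(306,298),40),("bot2","bottle",(278,163),(292,240),40),
 ("blk1","block",(373,167),(213,323),40),("blk2","block",(364,196),(188,277),40),("tray","tray",(266,212),(230,183),95),("mat","mat",(116,223),(325,139),3),("unit","unit",(130,306),(249,120),40),("flask","flask",(355,143),(261,352),40)]:
    k=l+"_a" if l in("jar","bottle","block") else l
    A,B=get(k,"scene",a),get(k,"side",b)
    t,e=tri([ray(A[1],"scene"),ray(B[1],"side")])
    ys={"jar":(0,),"flask":(0,),"bottle":np.radians([0,45])}.get(l,Y)
    obs=[(A[2],"scene",None),(B[2],"side",None)]
    v=fit(l,obs,t[:2],None,ys); w=fit(l,obs,t[:2],84 if l=="tray" else 0,ys)
    print(n,"tri",t.round(),round(e,1),"fit4",np.round(v,2),"fitz0",np.round(w,2))
E
time python3 f.py
```

```text
jar1 tri [447. 267.  32.] 3.8 fit4 [ 4.4632e+02  2.6976e+02 -3.9500e+00 -1.9300e+00  1.3000e-01] fitz0 [4.4613e+02 2.7012e+02 0.0000e+00 2.3000e+00 1.4000e-01]
jar2 tri [409.  46.  24.] 1.0 fit4 [ 4.1761e+02  4.4800e+01 -3.8900e+00 -1.6500e+00  1.4000e-01] fitz0 [ 4.1819e+02  4.5680e+01  0.0000e+00 -3.2400e+00  1.5000e-01]
bot1 tri [369. 290.  28.] 0.7 fit4 [ 3.6978e+02  2.9389e+02 -5.4800e+00  2.6200e+00  1.9000e-01] fitz0 [3.6926e+02 2.9502e+02 0.0000e+00 3.4000e-01 2.0000e-01]
bot2 tri [427. 158.  30.] 2.7 fit4 [ 4.2635e+02  1.6114e+02 -3.1700e+00  5.8860e+01  1.4000e-01] fitz0 [4.2793e+02 1.6026e+02 0.0000e+00 5.8500e+01 1.4000e-01]
blk1 tri [535. 391.  30.] 3.1 fit4 [ 5.3361e+02  3.9099e+02 -2.7500e+00  1.8104e+02  9.0000e-02] fitz0 [5.3406e+02 3.9049e+02 0.0000e+00 1.1200e+00 1.0000e-01]
blk2 tri [615. 313.  42.] 0.9 fit4 [ 6.1948e+02  3.0733e+02 -4.6900e+00 -2.5000e-01  1.0000e-01] fitz0 [6.1947e+02 3.0787e+02 0.0000e+00 5.0000e-02 1.1000e-01]
tray tri [592.  59.  85.] 8.3 fit4 [5.8876e+02 6.1680e+01 8.1080e+01 8.5200e+00 5.0000e-02] fitz0 [5.8947e+02 6.2070e+01 8.4000e+01 9.0800e+00 6.0000e-02]
mat tri [ 411. -291.  -14.] 2.2 fit4 [ 4.1465e+02 -2.8680e+02 -3.4100e+00  1.8467e+02  5.0000e-02] fitz0 [ 4.1509e+02 -2.8419e+02  0.0000e+00  4.5900e+00  5.0000e-02]
unit tri [ 653. -299.   17.] 3.2 fit4 [ 6.4502e+02 -2.9372e+02 -4.2600e+00 -3.8000e+00  5.0000e-02] fitz0 [ 6.4581e+02 -2.9199e+02  0.0000e+00 -4.0000e+00  6.0000e-02]
flask tri [431. 408.   1.] 0.4 fit4 [ 4.2860e+02  4.0107e+02 -8.6400e+00  2.0850e+01  2.3000e-01] fitz0 [4.2820e+02 4.0298e+02 0.0000e+00 1.7180e+01 2.4000e-01]
real	0m7.820s
user	0m5.517s
sys	0m2.807s
```

```bash
python3 -c "
from h import *
to(589,62,240,9)"
```

```text
to 589.0,62.0,240.0: dp [-1.8163, -1.0596, 0.0333] roll 0.1776 (world turn -63.9, j6 -5)
```

Emit:
{"op": "arm_command", "data": {
  "dp": [
    [-0.9,-0.53,0],
    [-0.9,-0.53,0],
    [-0.9,-0.53,0],
    [-0.9,-0.53,0],
    [-0.9,-0.53,0],
    [-0.9,-0.53,0],
    [-0.9,-0.53,0],
    [-0.9,-0.53,0],
    [-0.9,-0.53,0],
    [-0.9,-0.53,0]
  ],
  "roll": [0.1776,0.1776,0.1776,0.1776,0.1776,0.1776,0.1776,0.1776,0.1776,0.1776],
  "claw": [0.5,0.5,0.5,0.5,0.5,0.5,0.5,0.5,0.5,0.5],
  "newtons": 60
}}

```text
t: 1.88
tool_pos: [373.6, 293.6, 250.0]
tcp_rot: [[-0.149, 0.989, 0.0], [0.989, 0.149, 0.0], [0.0, 0.0, -1.0]]
ft_force: [-0.9, -0.4, -0.4]
gripper_width: 42.9
grip_force: 0.0
```

```bash
python3 -c "
from h import *
to(589,62,240,9)"
```

```text
to 589.0,62.0,240.0: dp [-0.8703, 0.5951, 0.0335] roll -0.0012 (world turn 0.4, j6 24)
```

Emit:
{"op": "arm_command", "data": {
  "dp": [
    [-0.87,0.595,0.033],
    [-0.87,0.595,0.033],
    [-0.87,0.595,0.033],
    [-0.87,0.595,0.033],
    [-0.87,0.595,0.033],
    [-0.87,0.595,0.033],
    [-0.87,0.595,0.033],
    [-0.87,0.595,0.033],
    [-0.87,0.595,0.033],
    [-0.87,0.595,0.033]
  ],
  "roll": [0,0,0,0,0,0,0,0,0,0],
  "claw": [0.5,0.5,0.5,0.5,0.5,0.5,0.5,0.5,0.5,0.5]
}}

```text
t: 2.72
tool_pos: [590.2, 64.6, 239.6]
tcp_rot: [[-0.159, 0.987, -0.001], [0.987, 0.159, 0.0], [0.0, -0.001, -1.0]]
ft_force: [-0.1, -0.4, -0.8]
gripper_width: 42.6
grip_force: 0.0
```

```bash
cat > tr.py <<'E'
from h import *
o=bot.get_obs();print(o["tool_pos"].round(1),o["joint_positions"].round())
im=bot.read_camera("wrist");cv2.imwrite("pics/w1.png",im[:,:,::-1])
for d in bot.silhouettes("wrist","tray"):
    print(d["confidence"],d["at"],d["pixels"].sum())
    if d["confidence"]>.4: 
        m=d["pixels"]; v=fit("tray",[(m,"wrist",o)],(589,62),84,[np.radians(9)]);print(np.round(v,2))
        cv2.imwrite("pics/w1m.png",np.where(m[...,None],im[:,:,::-1],im[:,:,::-1]//3))
E
python3 tr.py
```

```text
[590.2  64.6 239.6] [ 2. 25. 89.  0. 66. -7.]
0.9 [257.9, 172.9] 23821
[5.8801e+02 6.3350e+01 8.4000e+01 7.8000e+00 7.0000e-02]
```

View pics/w1.png

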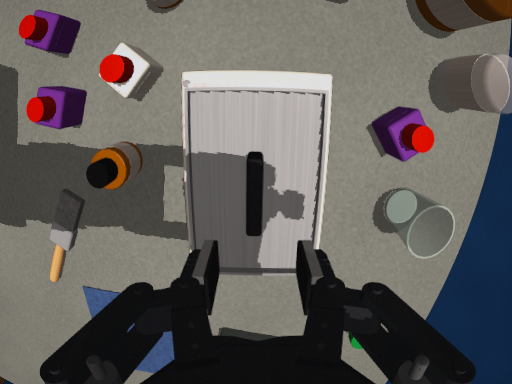

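Wrist view: the tray grip is a vertical bar at (255,193), lined up with the open fingers, and nothing is in the way. I'll grasp it.

Emit:
{"op": "arm_command", "data": {
  "dp": [
    [-0.004,-0.008,0.12],
    [-0.004,-0.008,0.24],
    [-0.004,-0.008,0.33],
    [-0.004,-0.008,0.38],
    [-0.004,-0.008,0.395],
    [-0.004,-0.008,0.395],
    [-0.004,-0.008,0.395],
    [-0.004,-0.008,0.395],
    [-0.004,-0.008,0.395],
    [-0.004,-0.008,0.395]
  ],
  "roll": [0.0017,0.0017,0.0017,0.0017,0.0017,0.0017,0.0017,0.0017,0.0017,0.0017],
  "claw": [0.5,0.5,0.5,0.5,0.5,0,0,0,0,0]
}}

```text
t: 3.65
tool_pos: [588.5, 63.6, 123.2]
tcp_rot: [[-0.146, 0.989, 0.002], [0.989, 0.146, 0.001], [0.0, 0.003, -1.0]]
ft_force: [-1.8, 3.0, 7.1]
gripper_width: 13.0
grip_force: 60.6
```

Emit:
{"op": "arm_command", "data": {
  "dp": [
    [0,0,0],
    [0,0,-0.02],
    [0,0,-0.06],
    [0,0,-0.12],
    [0,0,-0.2],
    [0,0,-0.3],
    [0,0,-0.35],
    [0,0,-0.35],
    [0,0,-0.35],
    [0,0,-0.35]
  ],
  "roll": [0,0,0,0,0,0,0,0,0,0],
  "claw": [0,0,0,0,0,0,0,0,0,0]
}}

```text
t: 4.48
tool_pos: [587.1, 63.1, 225.5]
tcp_rot: [[-0.146, 0.989, -0.002], [0.989, 0.146, -0.0], [0.0, -0.002, -1.0]]
ft_force: [-0.5, -0.0, -4.0]
gripper_width: 13.2
grip_force: 59.2
```

Run:
```python
from h import *
o=bot.get_obs();print(o["tool_pos"],o["ft_force"],o["gripper_width"],o["grip_force"])
ims={c:bot.read_camera(c) for c in("scene","wrist")}
cv2.imwrite("pics/s2.png",ims["scene"][:,:,::-1])
# mat refine from scene+side already; knob / pointer / mark points
for l in("mat",):
  for c in("scene","wrist"):
    for d in bot.silhouettes(c,l):
        if d["confidence"]>.4:
            print(c,d["confidence"],d["at"],d["pixels"].sum())
to(415,-285,200,4.6)
to(415,-285,40,4.6)
```

```text
[587.06038726  63.0536895  225.49535416] [-0.49154955 -0.02586632 -4.0078154 ] 13.194307084200286 59.17039096355438
scene 0.9 [117.5, 226.3] 4727
wrist 0.85 [102.5, 307.5] 1059
to 415.0,-285.0,200.0: dp [-1.0641, -0.7375, 0.0861] roll 0.0105 (world turn -3.8, j6 -7)
to 415.0,-285.0,40.0: dp [-1.0643, -0.7364, 0.6194] roll 0.0105 (world turn -3.8, j6 -7)
```

Emit:
{"op": "arm_command", "data": {
  "dp": [
    [-0.1,-0.07,0],
    [-0.22,-0.15,0],
    [-0.34,-0.23,0],
    [-0.46,-0.31,0],
    [-0.58,-0.39,0],
    [-0.7,-0.47,0],
    [-0.82,-0.56,0],
    [-0.94,-0.65,0],
    [-1,-0.69,0],
    [-1,-0.69,0]
  ],
  "roll": [0.01,0.01,0.01,0.01,0.01,0.01,0.01,0.01,0.01,0.01],
  "claw": [0,0,0,0,0,0,0,0,0,0]
}}

```text
t: 5.52
tool_pos: [424.2, -268.4, 226.3]
tcp_rot: [[-0.079, 0.997, -0.001], [0.997, 0.079, -0.001], [-0.001, -0.001, -1.0]]
ft_force: [-0.1, -0.1, -3.4]
gripper_width: 12.9
grip_force: 59.6
```

Run:
```python
from h import *
to(415,-285,100,4.6)
to(415,-285,41.5,4.6)
```

```text
to 415.0,-285.0,100.0: dp [-0.0524, -0.0346, 0.421] roll -0.0001 (world turn 0.1, j6 -42)
to 415.0,-285.0,41.5: dp [-0.0522, -0.0344, 0.616] roll -0.0001 (world turn 0.1, j6 -42)
```

Emit:
{"op": "arm_command", "data": {
  "dp": [
    [-0.03,-0.02,0.1],
    [-0.05,-0.034,0.2],
    [-0.052,-0.0345,0.3],
    [-0.052,-0.0345,0.4],
    [-0.052,-0.0345,0.48],
    [-0.052,-0.0345,0.54],
    [-0.052,-0.0345,0.58],
    [-0.052,-0.0345,0.6],
    [-0.052,-0.0345,0.608],
    [-0.052,-0.0345,0.612]
  ],
  "roll": [0,0,0,0,0,0,0,0,0,0],
  "claw": [0,0,0,0,0,0,0,0,0,0]
}}

```text
t: 6.35
tool_pos: [417.8, -280.3, 42.9]
tcp_rot: [[-0.084, 0.997, -0.0], [0.997, 0.084, 0.0], [0.0, -0.0, -1.0]]
ft_force: [0.4, 0.3, -2.9]
gripper_width: 12.7
grip_force: 59.5
```

Emit:
{"op": "arm_command", "data": {
  "dp": [
    [0,0,0.003],
    [0,0,0.003],
    [0,0,0.003],
    [0,0,0.003],
    [0,0,0.003],
    [0,0,0.003],
    [0,0,-0.1],
    [0,0,-0.25],
    [0,0,-0.4],
    [0,0,-0.5]
  ],
  "roll": [0,0,0,0,0,0,0,0,0,0],
  "claw": [0,0,0.5,0.5,0.5,0.5,0.5,0.5,0.5,0.5]
}}

```text
t: 7.18
tool_pos: [417.7, -280.2, 195.6]
tcp_rot: [[-0.084, 0.997, 0.001], [0.997, 0.084, -0.001], [-0.001, 0.001, -1.0]]
ft_force: [1.0, -0.7, -0.0]
gripper_width: 42.6
grip_force: 0.0
```

Run:
```python
from h import *
o=bot.get_obs()
for c in("wrist",):
    im=bot.read_camera(c);cv2.imwrite("pics/w3.png",im[:,:,::-1])
for l,x in(("tray",3),("mat",0)):
    for d in bot.silhouettes("wrist",l):
        if d["confidence"]>.4: print(l,d["confidence"],d["at"],d["pixels"].sum(),np.round(fit(l,[(d["pixels"],"wrist",o)],(415,-285),x,[.08]),2))
to(625,-250,230,45)
```

```text
tray 0.61 [257.5, 166.2] 19660 [ 4.1901e+02 -2.8107e+02  3.0000e+00  4.7400e+00  4.0000e-02]
mat 0.83 [195.1, 144.6] 4666 [ 413.58 -283.65    0.      4.72    0.83]
to 625.0,-250.0,230.0: dp [0.0452, 0.6942, -0.1111] roll -0.1117 (world turn 40.2, j6 -44)
```

View pics/w3.png

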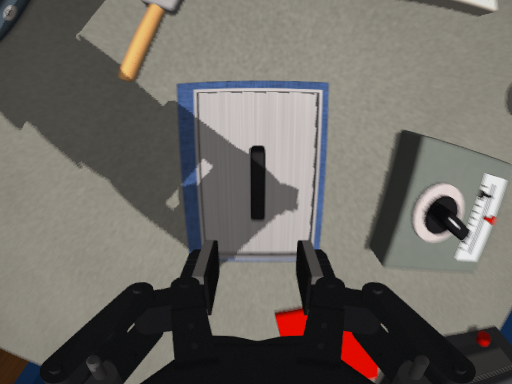

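Run:
```python
from h import *
o=bot.get_obs()
a=onz((178,85),3,"wrist",o);b=onz((328,83),3,"wrist",o);print(a,b,(a+b)/2)
u=(b-a)/np.linalg.norm(b-a);print(np.degrees(np.arctan2(u[1],u[0])),np.linalg.norm(b-a))
n=np.array([-u[1],u[0],0]);print((a+b)/2-105*n)
a=onz((196,92),23,"wrist",o);b=onz((324,90),23,"wrist",o);print(a,b,np.linalg.norm(b-a));u=(b-a)/np.linalg.norm(b-a);n=np.array([-u[1],u[0],0]);print((a+b)/2-93*n)
```

```text
[ 328.2776351  -190.86186212    3.        ] [ 486.9028289  -175.91002451    3.        ] [ 407.590232   -183.38594331    3.        ]
5.384727936191886 159.3283074509221
[ 417.44374124 -287.92257974    3.        ]
[ 352.49090372 -197.87055577   23.        ] [ 478.79772113 -184.95420287   23.        ] 126.96552404570275
[ 425.1053124  -283.92988836   23.        ]
```

Wrist view: the tray lies flat on the mat at (260,175), about 5 mm off centre towards +x and +y. I'll nudge it over.

Emit:
{"op": "arm_command", "data": {
  "dp": [
    [0,0,0.12],
    [0,0,0.25],
    [0,0,0.36],
    [0,0,0.44],
    [0,0,0.49],
    [0,0,0.505],
    [0,0,0.505],
    [0,0,0.505],
    [0,0,0.505],
    [0,0,0.505]
  ],
  "roll": [0,0,0,0,0,0,0,0,0,0],
  "claw": [0.5,0.5,0.5,0.5,0.5,0.5,0,0,0,0]
}}

```text
t: 8.17
tool_pos: [418.0, -280.5, 42.3]
tcp_rot: [[-0.083, 0.997, 0.001], [0.997, 0.083, -0.001], [-0.001, 0.001, -1.0]]
ft_force: [0.6, 0.6, -3.2]
gripper_width: 13.0
grip_force: 58.5
```

Emit:
{"op": "arm_command", "data": {
  "dp": [
    [0,0,-0.01],
    [-0.0135,-0.0195,-0.01],
    [-0.0135,-0.0195,-0.01],
    [-0.0135,-0.0195,0.002],
    [-0.0135,-0.0195,0.004],
    [-0.0135,-0.0195,0.004],
    [-0.0135,-0.0195,0.004],
    [-0.0135,-0.0195,0.004],
    [-0.0135,-0.0195,-0.12],
    [-0.0135,-0.0195,-0.25]
  ],
  "roll": [0,0,0,0,0,0,0,0,0,0],
  "claw": [0,0,0,0,0,0.5,0.5,0.5,0.5,0.5]
}}

```text
t: 9.0
tool_pos: [411.1, -283.9, 115.5]
tcp_rot: [[-0.083, 0.997, -0.004], [0.997, 0.083, 0.003], [0.004, -0.004, -1.0]]
ft_force: [1.8, -0.4, -0.2]
gripper_width: 42.9
grip_force: 0.0
```

```bash
cat > box.py <<'E'
from h import *
# box rim from wrist: find blue rim corners
o=bot.get_obs();im=bot.read_camera("wrist")
E
python3 -c "
from h import *
to(590,62,230,9)"
```

```text
to 590.0,62.0,230.0: dp [1.1006, 0.6889, -0.3802] roll -0.0117 (world turn 4.2, j6 -45)
```

Emit:
{"op": "arm_command", "data": {
  "dp": [
    [0,0,-0.12],
    [0.1,0.06,-0.25],
    [0.22,0.14,-0.35],
    [0.34,0.21,-0.39],
    [0.46,0.29,-0.39],
    [0.58,0.37,-0.39],
    [0.7,0.45,-0.39],
    [0.82,0.52,-0.39],
    [0.94,0.6,-0.39],
    [1.04,0.66,-0.39]
  ],
  "roll": [0,0,-0.01,-0.01,-0.01,-0.01,-0.01,-0.01,-0.01,-0.01],
  "claw": [0.5,0.5,0.5,0.5,0.5,0.5,0.5,0.5,0.5,0.5]
}}

```text
arm_command: Invalid argument: dp='[[0,0,-0.12],[0.1,0.06,-0.25],[0.22,0.14,-0.35],[0.34,0.21,-0.39],[0.46,0.29,-0.39],[0.58,0.37,-0.39],[0.7,0.45,-0.39],[0.82,0.52,-0.39],[0.94,0.6,-0.39],[1.04,0.66,-0.39]]' does not match type={"type": "array", "items": {"type": "array", "items": {"type": "number", "minimum": -1, "maximum": 1}}}
```

Emit:
{"op": "arm_command", "data": {
  "dp": [
    [0.05,0.02,0],
    [0.05,0.02,0],
    [0.05,0.02,0],
    [0.05,0.02,0],
    [0.05,0.02,0],
    [0.05,0.02,0],
    [0.05,0.02,0],
    [0.05,0.02,0],
    [0.05,0.02,0],
    [0.05,0.02,0]
  ],
  "roll": [0,0,0,0,0,0,0,0,0,0],
  "claw": [0.5,0.5,0.5,0.5,0.5,0.5,0.5,0.5,0.5,0.5]
}}

```text
t: 9.83
tool_pos: [416.9, -269.4, 116.4]
tcp_rot: [[-0.083, 0.997, -0.0], [0.997, 0.083, 0.0], [0.0, -0.0, -1.0]]
ft_force: [-0.4, 0.1, -0.3]
gripper_width: 42.4
grip_force: 0.0
```

Run:
```python
from h import *
import pickle
o=bot.get_obs();print(o["tool_pos"],o["t"])
im=bot.read_camera("wrist");cv2.imwrite("pics/w4.png",im[:,:,::-1])
pickle.dump((o,im),open("w4.pkl","wb"))
```

```text
[ 416.94242197 -269.38243966  116.40569269] 9.8333
```

View pics/w4.png

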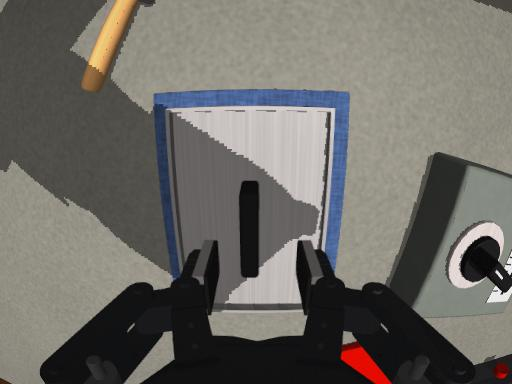

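Wrist view: the tray is now centred on the mat at (248,205), with even blue margins. The first move of that batch was refused for being over range, and the small one after it did no harm. Next is the box.

Emit:
{"op": "arm_command", "data": {
  "dp": [
    [0,0,-0.12],
    [0.1,0.06,-0.25],
    [0.22,0.14,-0.35],
    [0.34,0.21,-0.39],
    [0.46,0.29,-0.39],
    [0.58,0.37,-0.39],
    [0.7,0.45,-0.39],
    [0.82,0.52,-0.39],
    [0.94,0.6,-0.39],
    [1.0,0.64,-0.39]
  ],
  "roll": [0,0,-0.01,-0.01,-0.01,-0.01,-0.01,-0.01,-0.01,-0.01],
  "claw": [0.5,0.5,0.5,0.5,0.5,0.5,0.5,0.5,0.5,0.5]
}}

```text
t: 10.72
tool_pos: [580.4, 41.5, 233.6]
tcp_rot: [[-0.146, 0.989, 0.0], [0.989, 0.146, -0.0], [-0.0, 0.0, -1.0]]
ft_force: [0.8, -0.7, 0.1]
gripper_width: 42.7
grip_force: 0.0
```

Emit:
{"op": "arm_command", "data": {
  "dp": [
    [0.04,0.02,0],
    [0.04,0.02,0],
    [0.04,0.02,0],
    [0.04,0.02,0],
    [0.04,0.02,0],
    [0.04,0.02,0],
    [0.04,0.02,0],
    [0.04,0.02,0],
    [0.04,0.02,0],
    [0.04,0.02,0]
  ],
  "roll": [0,0,0,0,0,0,0,0,0,0],
  "claw": [0.5,0.5,0.5,0.5,0.5,0.5,0.5,0.5,0.5,0.5]
}}

```text
t: 11.55
tool_pos: [584.0, 51.9, 233.5]
tcp_rot: [[-0.146, 0.989, 0.0], [0.989, 0.146, 0.0], [-0.0, 0.0, -1.0]]
ft_force: [0.4, 0.9, 0.5]
gripper_width: 42.8
grip_force: 0.0
```

Run:
```python
from h import *
import pickle
o=bot.get_obs();print(o["tool_pos"],o["t"])
im=bot.read_camera("wrist");cv2.imwrite("pics/w4.png",im[:,:,::-1])
pickle.dump((o,im),open("w4.pkl","wb"))
to(619.5,307.5,230,90)
to(534,390.5,230,90)
```

```text
[584.01849231  51.88182498 233.54677832] 11.55
to 619.5,307.5,230.0: dp [0.8255, 0.2413, 0.0116] roll -0.2267 (world turn 81.6, j6 -8)
to 534.0,390.5,230.0: dp [1.1407, -0.0004, 0.0116] roll -0.2267 (world turn 81.6, j6 -8)
```

View pics/w4.png

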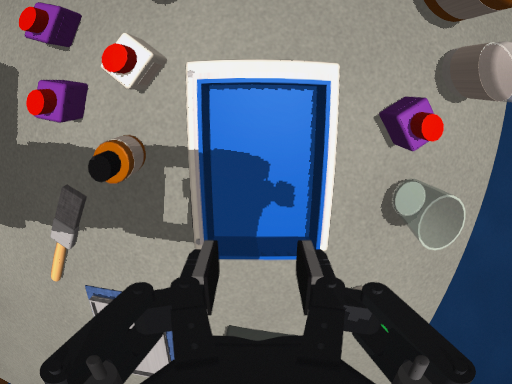

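Wrist view: the box is open and empty at (262,165), and its rim is a clear blue rectangle. I'll fit that rim.

Run:
```python
from h import *
import pickle
o,im=pickle.load(open("w4.pkl","rb"))
hsv=cv2.cvtColor(im,cv2.COLOR_RGB2HSV);m=((hsv[...,0]>95)&(hsv[...,0]<125)&(hsv[...,1]>110)).astype(np.uint8)
n,lab=cv2.connectedComponents(m);m=(lab==lab[130,290]);print(m.sum(),hsv[130,290])
ys,xs=np.nonzero(m);print(xs.min(),xs.max(),ys.min(),ys.max())
W=np.ones(m.shape);W[236:,170:226]=0;W[236:,290:340]=0
for top in (90,87,93):
  def cost(v):
    r=render([box(120,180,26,top)],v[0],v[1],0,v[2]/40,"wrist",o)
    return 1-(np.minimum(r,m)*W).sum()/(np.maximum(r,m)*W).sum()
  v0=np.array([588,62,.15*40]);r=minimize(cost,v0,method="Nelder-Mead",options=dict(initial_simplex=np.vstack([v0]+[v0+8*e for e in np.eye(3)]),xatol=.05))
  print(top,r.x[:2],np.degrees(r.x[2]/40),r.fun)
mm=render([box(120,180,26,90)],588,62.5,0,np.radians(8.5),"wrist",o);print(np.nonzero(mm>.5)[1].min(),np.nonzero(mm>.5)[1].max(),np.nonzero(mm>.5)[0].min())
```

```text
22119 [108 200 222]
197 330 78 259
90 [588.42835806  63.08187435] 7.966358895445175 0.014562538681658244
87 [588.60353124  62.98184238] 8.14246673470829 0.02396188896255036
93 [588.38262198  63.64711629] 8.026201748690996 0.01591490813537877
195 329 79
```

Emit:
{"op": "arm_command", "data": {
  "dp": [
    [0.83,0.24,0],
    [0.83,0.24,0],
    [0.83,0.24,0],
    [0.83,0.24,0],
    [0.83,0.24,0],
    [0.83,0.24,0],
    [0.83,0.24,0],
    [0.83,0.24,0],
    [0.83,0.24,0],
    [0.83,0.24,0]
  ],
  "roll": [-0.19,-0.19,-0.19,-0.19,-0.19,-0.19,-0.19,-0.19,-0.19,-0.19],
  "claw": [0.6,0.6,0.6,0.6,0.6,0.6,0.6,0.6,0.6,0.6]
}}

```text
t: 12.43
tool_pos: [618.7, 309.4, 233.1]
tcp_rot: [[-0.975, 0.221, -0.0], [0.221, 0.975, -0.0], [0.0, -0.0, -1.0]]
ft_force: [1.2, 0.6, -0.4]
gripper_width: 51.4
grip_force: 0.0
```

Emit:
{"op": "arm_command", "data": {
  "dp": [
    [0,0,0],
    [0,0,0],
    [0,0,0],
    [0,0,0],
    [0,0,0],
    [0,0,0],
    [0,0,0],
    [0,0,0],
    [0,0,0],
    [0,0,0]
  ],
  "roll": [-0.0367,-0.0367,-0.0367,-0.0367,-0.0367,-0.0367,-0.0367,-0.0367,-0.0367,-0.0367],
  "claw": [0.6,0.6,0.6,0.6,0.6,0.6,0.6,0.6,0.6,0.6]
}}

```text
t: 13.27
tool_pos: [618.9, 308.9, 233.5]
tcp_rot: [[-1.0, 0.0, -0.0], [0.0, 1.0, -0.0], [0.0, -0.0, -1.0]]
ft_force: [-1.0, -0.1, 0.5]
gripper_width: 51.3
grip_force: 0.0
```

```bash
cat > w.py <<'E'
import sys
from h import *
# usage: w.py label x y yaw[deg] : fit thing seen by the wrist camera, nearest to x,y
l,x,y,yaw=sys.argv[1],*map(float,sys.argv[2:5])
o=bot.get_obs();im=bot.read_camera("wrist");print("t",round(o["t"],2),"tcp",o["tool_pos"].round(1),"yaw",np.degrees(np.arctan2(o["tcp_rot"][1,1],o["tcp_rot"][0,1])).round(1),"ft",o["ft_force"].round(1))
if len(sys.argv)>5: cv2.imwrite("pics/"+sys.argv[5],im[:,:,::-1])
exp=proj([[x,y,50]],"wrist",o)[0];print("expected px",exp.round())
for d in bot.silhouettes("wrist",l+"_a" if l in("jar","bottle","block") else l):
    if d["confidence"]<.3:continue
    m=d["pixels"];c=im[m].mean(0).astype(int)
    print(round(d["confidence"],2),np.round(d["at"]),m.sum(),c,end=" ")
    if np.hypot(*(np.array(d["at"])-exp))<90:
        for z in(0,None):
            print(np.round(fit(l,[(m,"wrist",o)],(x,y),z,[np.radians(yaw)]),2),end=" ")
    print()
E
python3 w.py block 619.5 307.5 0 w5.png
```

```text
t 13.27 tcp [618.9 308.9 233.5] yaw 90.0 ft [-1.  -0.1  0.5]
expected px [256. 175.]
0.93 [254. 174.] 3036 [49 71 67] [6.1915e+02 3.0774e+02 0.0000e+00 1.7600e+00 8.0000e-02] [ 6.2158e+02  3.0754e+02 -1.1250e+01  1.7700e+00  4.0000e-02] 
0.71 [337.  96.] 4290 [53 79 76] 
0.3 [48. 21.] 1842 [79 54 31]
```

View pics/w5.png

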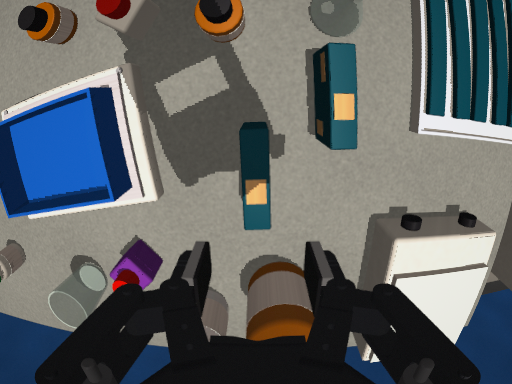

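Wrist view: block b stands at (255,175) between the fingers, with block a at (337,96). The brown bottle near (270,300) is close, so I'll check the clearance to it.

Run:
```python
from h import *
o=bot.get_obs()
for z in(0,60,120,160):print(z,onz((278,260),z,"wrist",o).round(),onz((213,292),z,"wrist",o).round(), "scene top-ish",onz((425,232),z,"scene").round())
```

```text
0 [756. 338.   0.] [814. 243.   0.] scene top-ish [748. 423.   0.]
60 [719. 333.  60.] [767. 254.  60.] scene top-ish [765. 384.  60.]
120 [682. 329. 120.] [721. 265. 120.] scene top-ish [781. 344. 120.]
160 [658. 325. 160.] [690. 272. 160.] scene top-ish [792. 318. 160.]
```

Emit:
{"op": "arm_command", "data": {
  "dp": [
    [-0.002,-0.004,0.12],
    [-0.002,-0.004,0.25],
    [-0.002,-0.004,0.37],
    [-0.002,-0.004,0.47],
    [-0.002,-0.004,0.53],
    [-0.002,-0.004,0.545],
    [-0.002,-0.004,0.545],
    [-0.002,-0.004,0.545],
    [-0.002,-0.004,0.545],
    [-0.002,-0.004,0.545]
  ],
  "roll": [-0.004,-0.004,-0.004,-0.004,-0.004,-0.004,-0.004,-0.004,-0.004,-0.004],
  "claw": [0.6,0.6,0.6,0.6,0.6,0.6,0.2,0,0,0]
}}

```text
t: 14.2
tool_pos: [620.1, 308.0, 71.6]
tcp_rot: [[-1.0, -0.025, 0.002], [-0.025, 1.0, 0.001], [-0.002, 0.001, -1.0]]
ft_force: [0.4, 0.2, -2.2]
gripper_width: 27.0
grip_force: 60.3
```

Emit:
{"op": "arm_command", "data": {
  "dp": [
    [0,0,0],
    [0,0,0],
    [0,0,-0.05],
    [0,0,-0.15],
    [0,0,-0.27],
    [0,0,-0.39],
    [0,0,-0.5],
    [0,0,-0.52],
    [0,0,-0.52],
    [0,0,-0.52]
  ],
  "roll": [0,0,0,0,0,0,0,0,0,0],
  "claw": [0,0,0,0,0,0,0,0,0,0]
}}

```text
t: 15.03
tool_pos: [619.1, 307.6, 225.7]
tcp_rot: [[-1.0, -0.025, -0.001], [-0.025, 1.0, -0.0], [0.001, -0.0, -1.0]]
ft_force: [-1.2, 0.7, -3.0]
gripper_width: 27.2
grip_force: 60.5
```

```bash
python3 w.py block 619.5 307.5 0; python3 -c "
from h import *
to(598.1,-6.2,227,98)"
```

```text
t 15.03 tcp [619.1 307.6 225.7] yaw 91.4 ft [-1.2  0.7 -3. ]
expected px [257. 177.]
0.94 [257. 235.] 11719 [27 48 48] [6.6931e+02 3.0754e+02 0.0000e+00 2.7970e+01 6.6000e-01] [6.1851e+02 3.0774e+02 1.4755e+02 1.6000e+00 6.0000e-02] 
to 598.1,-6.2,227.0: dp [0.0951, -1.0432, -0.0083] roll -0.0182 (world turn 6.6, j6 -69)
```

Emit:
{"op": "arm_command", "data": {
  "dp": [
    [0.01,-0.1,0],
    [0.02,-0.22,0],
    [0.03,-0.34,0],
    [0.04,-0.46,0],
    [0.05,-0.58,0],
    [0.06,-0.7,0],
    [0.07,-0.82,0],
    [0.08,-0.92,0],
    [0.09,-0.99,0],
    [0.09,-0.99,0]
  ],
  "roll": [-0.018,-0.018,-0.018,-0.018,-0.018,-0.018,-0.018,-0.018,-0.018,-0.018],
  "claw": [0,0,0,0,0,0,0,0,0,0]
}}

```text
t: 15.97
tool_pos: [599.0, 6.5, 224.4]
tcp_rot: [[-0.991, -0.135, -0.003], [-0.135, 0.991, -0.001], [0.003, -0.0, -1.0]]
ft_force: [-0.1, 0.1, -1.3]
gripper_width: 27.3
grip_force: 60.3
```

```bash
sleep 0; python3 -c "
from h import *
bot.read_camera('scene');bot.read_camera('scene');bot.read_camera('scene')
to(598.1,-6.2,225,98)"
```

```text
to 598.1,-6.2,225.0: dp [0.0128, -0.0545, -0.0003] roll -0.0003 (world turn 0.1, j6 -101)
```

Emit:
{"op": "arm_command", "data": {
  "dp": [
    [0.0128,-0.0545,0],
    [0.0128,-0.0545,0.04],
    [0.0128,-0.0545,0.1],
    [0.0128,-0.0545,0.15],
    [0.0128,-0.0545,0.165],
    [0.0128,-0.0545,0.165],
    [0.0128,-0.0545,0.165],
    [0.0128,-0.0545,0.165],
    [0.0128,-0.0545,0.165],
    [0.0128,-0.0545,0.165]
  ],
  "roll": [0,0,0,0,0,0,0,0,0,0],
  "claw": [0,0,0,0,0,0,0,0,0,0]
}}

```text
t: 16.95
tool_pos: [598.7, -6.5, 177.2]
tcp_rot: [[-0.99, -0.138, 0.001], [-0.138, 0.99, -0.0], [-0.001, -0.0, -1.0]]
ft_force: [1.0, 0.3, -1.8]
gripper_width: 27.2
grip_force: 60.4
```

```bash
python3 -c "
from h import *
o=bot.get_obs();print(o['tool_pos'])
im=bot.read_camera('wrist');cv2.imwrite('pics/w6.png',im[:,:,::-1])
to(598.1,-6.2,114,98)"
```

```text
[598.73692538  -6.51047041 177.16275149]
to 598.1,-6.2,114.0: dp [0.002, 0.0014, 0.2102] roll -0.0002 (world turn 0.1, j6 -103)
```

View pics/w6.png

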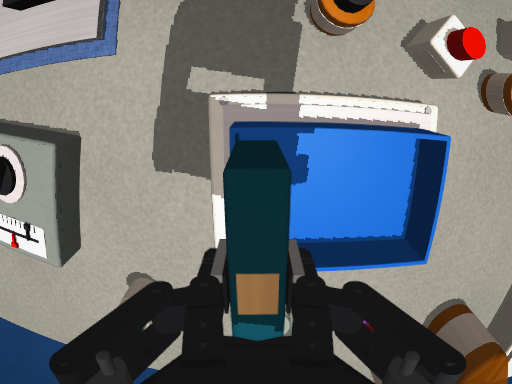

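Wrist view: the block is held over the left end of the box at (258,230), parallel to the end wall. I'll lower it.

Emit:
{"op": "arm_command", "data": {
  "dp": [
    [0.002,0.0014,0.03],
    [0.002,0.0014,0.07],
    [0.002,0.0014,0.11],
    [0.002,0.0014,0.14],
    [0.002,0.0014,0.17],
    [0.002,0.0014,0.19],
    [0.002,0.0014,0.2],
    [0.002,0.0014,0.206],
    [0.002,0.0014,0.21],
    [0.002,0.0014,0.212]
  ],
  "roll": [0,0,0,0,0,0,0,0,0,0],
  "claw": [0,0,0,0,0,0,0,0,0,0]
}}

```text
t: 17.83
tool_pos: [597.4, -6.4, 115.3]
tcp_rot: [[-0.99, -0.138, -0.001], [-0.138, 0.99, -0.0], [0.001, -0.0, -1.0]]
ft_force: [-19.4, -0.4, 34.0]
gripper_width: 27.2
grip_force: 65.1
```

```bash
python3 -c "
from h import *
o=bot.get_obs();print(o['tool_pos'],o['ft_force'],o['tcp_rot'])"
```

```text
[597.36522202  -6.36598519 115.31462698] [-19.42905948  -0.42273389  34.01963995] [[-9.90432479e-01 -1.37993946e-01 -1.08402594e-03]
 [-1.37993829e-01  9.90433072e-01 -1.82523271e-04]
 [ 1.09884225e-03 -3.11880852e-05 -9.99999396e-01]]
```

Emit:
{"op": "arm_command", "data": {
  "dp": [
    [0,0,0],
    [0,0,0],
    [0,0,0],
    [0,0,-0.1],
    [0,0,-0.2],
    [0,0,-0.3],
    [0,0,-0.37],
    [0,0,-0.37],
    [0,0,-0.37],
    [0,0,-0.37]
  ],
  "roll": [0,0,0,0,0,0,0,0,0,0],
  "claw": [0.5,0.5,0.5,0.5,0.5,0.5,0.5,0.5,0.5,0.5]
}}

```text
t: 18.67
tool_pos: [597.4, -6.2, 223.0]
tcp_rot: [[-0.99, -0.138, -0.001], [-0.138, 0.99, 0.0], [0.001, 0.0, -1.0]]
ft_force: [-0.2, 0.8, -0.9]
gripper_width: 42.6
grip_force: 0.0
```

```bash
python3 w.py block 598 -6 8 w7.png;python3 -c "
from h import *
to(534,390.5,230,91)"
```

```text
t 18.67 tcp [597.4  -6.2 223. ] yaw 97.9 ft [-0.2  0.8 -0.9]
expected px [257. 178.]
0.84 [508. 182.] 454 [17 26 26] 
0.76 [258. 192.] 4380 [34 58 60] [ 6.0547e+02 -6.1400e+00  0.0000e+00  8.5200e+00  2.0000e-01] [ 6.013e+02 -5.920e+00  3.167e+01  8.370e+00  3.000e-02] 
to 534.0,390.5,230.0: dp [0.0269, 1.3388, -0.0242] roll 0.0192 (world turn -6.9, j6 -103)
```

View pics/w7.png

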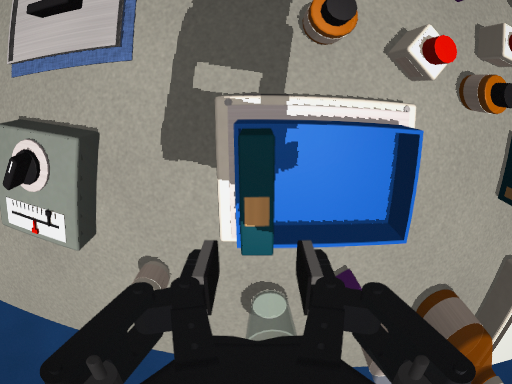

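Wrist view: the block is seated at the left end of the box, (257,190), with block top edges at rows 128 to 255. I'll check that it stands upright on the floor.

Run:
```python
from h import *
o=bot.get_obs()
for dx in(0,3):
  R=np.radians(8);c=np.array([588.4,63.1])+np.array([np.cos(R),np.sin(R)])*dx+np.array([-np.sin(R),np.cos(R)])*-70
  for z in(124,):
    P=[[c[0]+np.cos(R)*a-np.sin(R)*b,c[1]+np.sin(R)*a+np.cos(R)*b,z] for a in(-52,52) for b in(-14,14)]
    print(dx,z,proj(P,"wrist",o).round(1).tolist())
P=[[588.4+np.cos(R)*a-np.sin(R)*b,63.1+np.sin(R)*a+np.cos(R)*b,90] for a in(-60,-56,56,60) for b in(-90,-86,86)]
print(proj(P,"wrist",o).round(0).tolist())
```

```text
0 124 [[238.1, 138.1], [275.3, 138.1], [240.8, 259.0], [273.0, 258.9]]
3 124 [[238.1, 142.1], [275.2, 142.0], [240.9, 261.9], [272.9, 261.9]]
[[233.0, 124.0], [238.0, 124.0], [420.0, 130.0], [234.0, 128.0], [238.0, 128.0], [420.0, 134.0], [236.0, 244.0], [241.0, 245.0], [404.0, 240.0], [237.0, 248.0], [241.0, 248.0], [403.0, 244.0]]
```

Run:
```python
import cv2
im=cv2.imread("pics/w7.png");cv2.imwrite("pics/w7c.png",cv2.resize(im[100:270,200:300],None,fx=3.4,fy=3.4,interpolation=cv2.INTER_CUBIC))
```

```text
(no output)
```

View pics/w7c.png

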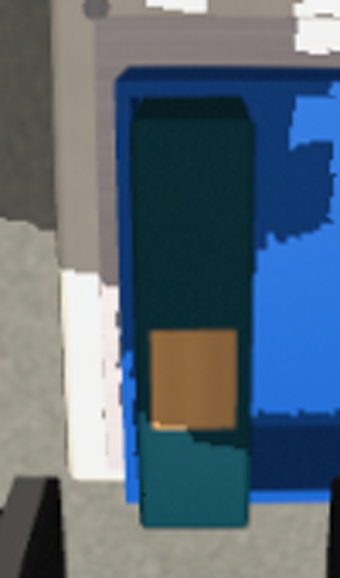

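```bash
cat > bx.py <<'E'
from h import *
o=bot.get_obs()
def blue(im,seed):
    hsv=cv2.cvtColor(im,cv2.COLOR_RGB2HSV);m=((hsv[...,0]>95)&(hsv[...,0]<125)&(hsv[...,1]>110)).astype(np.uint8)
    n,l,s,c=cv2.connectedComponentsWithStats(m);d=np.hypot(*(c[1:]-seed).T)+1e5*(s[1:,4]<500);return l==1+d.argmin()
for cam in("wrist","side","scene"):
    im=bot.read_camera(cam)
    m=blue(im,proj([[588,63,80]],cam,o)[0])
    W=np.ones(m.shape)
    b=render([box(112,34,0,82)],598.1,-6.2,44,np.radians(8),cam,o)
    W[cv2.dilate((b>0).astype(np.uint8),np.ones((5,5)))>0]=0
    if cam=="wrist":W[236:,170:226]=0;W[236:,290:340]=0
    def cost(v):
        r=render([box(120,180,26,90)],v[0],v[1],0,v[2]/40,cam,o)
        return 1-(np.minimum(r,m)*W).sum()/(np.maximum(r,m)*W).sum()
    v0=np.array([588,62,.15*40]);r=minimize(cost,v0,method="Nelder-Mead",options=dict(initial_simplex=np.vstack([v0]+[v0+8*e for e in np.eye(3)]),xatol=.05))
    print(cam,m.sum(),r.x[:2].round(1),np.degrees(r.x[2]/40).round(2),round(r.fun,3))
for s in bot.silhouettes("wrist","block_a")[:2]:
    m=s["pixels"]; print(s["at"],fit("block",[(m,"wrist",o)],(598,-6),44,[.14]))
E
python3 bx.py
```

```text
wrist 20378 [589.3  63.6] 8.11 0.012
side 3139 [592.4  48.6] 8.14 0.071
scene 3649 [582.7  60.6] 7.41 0.105
[508.6, 185.7] (np.float64(598.0), np.float64(-6.0), 44, np.float64(8.021409131831525), np.float64(1.0))
[256.3, 192.2] (np.float64(598.5602581279129), np.float64(-6.26417439641498), 44, np.float64(8.391779839752687), np.float64(0.06666225665299574))
```

Emit:
{"op": "arm_command", "data": {
  "dp": [
    [0.02,0.9,0],
    [0.02,0.9,0],
    [0.02,0.9,0],
    [0.02,0.9,0],
    [0.02,0.9,0],
    [0.02,0.9,0],
    [0.02,0.9,0],
    [0.02,0.9,0],
    [0.02,0.9,0],
    [0.02,0.9,0]
  ],
  "roll": [0.019,0.019,0.019,0.019,0.019,0.019,0.019,0.019,0.019,0.019],
  "claw": [0.6,0.6,0.6,0.6,0.6,0.6,0.6,0.6,0.6,0.6]
}}

```text
t: 19.8
tool_pos: [554.7, 259.8, 223.6]
tcp_rot: [[-1.0, -0.019, -0.0], [-0.019, 1.0, -0.0], [0.0, -0.0, -1.0]]
ft_force: [-0.3, 0.1, 0.6]
gripper_width: 51.3
grip_force: 0.0
```

Emit:
{"op": "arm_command", "data": {
  "dp": [
    [-0.047,0.438,-0.02],
    [-0.047,0.438,-0.02],
    [-0.047,0.438,-0.02],
    [-0.047,0.438,-0.02],
    [-0.047,0.438,-0.02],
    [-0.047,0.438,-0.02],
    [-0.047,0.438,-0.02],
    [-0.047,0.438,-0.02],
    [-0.047,0.438,-0.02],
    [-0.047,0.438,-0.02]
  ],
  "roll": [0,0,0,0,0,0,0,0,0,0],
  "claw": [0.6,0.6,0.6,0.6,0.6,0.6,0.6,0.6,0.6,0.6]
}}

```text
t: 20.63
tool_pos: [566.5, 391.1, 230.2]
tcp_rot: [[-1.0, -0.018, 0.0], [-0.018, 1.0, 0.0], [-0.0, 0.0, -1.0]]
ft_force: [-0.5, -0.7, 0.5]
gripper_width: 51.2
grip_force: 0.0
```

```bash
python3 w.py block 534 390.5 1; python3 -c "
from h import *
to(534,390.5,70,91)"
```

```text
t 20.63 tcp [566.5 391.1 230.2] yaw 91.0 ft [-0.5 -0.7  0.5]
expected px [257. 145.]
0.91 [258. 146.] 3236 [36 56 55] [5.3333e+02 3.9060e+02 0.0000e+00 3.3200e+00 6.0000e-02] [ 5.3446e+02  3.9068e+02 -5.8900e+00  3.3600e+00  4.0000e-02] 
0.72 [  2. 220.] 151 [10 24 27] 
to 534.0,390.5,70.0: dp [0.1081, -0.0014, 0.5335] roll 0.0001 (world turn -0.0, j6 -60)
```

Emit:
{"op": "arm_command", "data": {
  "dp": [
    [0.108,-0.001,0.05],
    [0.108,-0.001,0.17],
    [0.108,-0.001,0.29],
    [0.108,-0.001,0.4],
    [0.108,-0.001,0.49],
    [0.108,-0.001,0.53],
    [0.108,-0.001,0.5335],
    [0.108,-0.001,0.5335],
    [0.108,-0.001,0.5335],
    [0.108,-0.001,0.5335]
  ],
  "roll": [-0.004,-0.004,-0.004,-0.004,-0.004,-0.004,-0.004,-0.004,-0.004,-0.004],
  "claw": [0.6,0.6,0.6,0.6,0.6,0.6,0.6,0.2,0,0]
}}

```text
t: 21.57
tool_pos: [534.9, 391.7, 71.9]
tcp_rot: [[-0.999, -0.044, 0.003], [-0.044, 0.999, 0.002], [-0.003, 0.002, -1.0]]
ft_force: [1.0, 0.6, 1.6]
gripper_width: 27.2
grip_force: 59.4
```

Emit:
{"op": "arm_command", "data": {
  "dp": [
    [0,0,0],
    [0,0,0],
    [0,0,-0.05],
    [0,0,-0.15],
    [0,0,-0.27],
    [0,0,-0.39],
    [0,0,-0.5],
    [0,0,-0.52],
    [0,0,-0.52],
    [0,0,-0.52]
  ],
  "roll": [0,0,0,0,0,0,0,0,0,0],
  "claw": [0,0,0,0,0,0,0,0,0,0]
}}

```text
t: 22.4
tool_pos: [533.5, 390.9, 225.3]
tcp_rot: [[-0.999, -0.044, -0.001], [-0.044, 0.999, -0.0], [0.001, -0.0, -1.0]]
ft_force: [0.4, -0.3, -2.2]
gripper_width: 27.0
grip_force: 59.6
```

```bash
python3 w.py block 534 390.5 1; python3 -c "
from h import *
to(579.1,132.7,225,98)"
```

```text
t 22.4 tcp [533.5 390.9 225.3] yaw 92.5 ft [ 0.4 -0.3 -2.2]
expected px [257. 177.]
0.68 [258. 234.] 11556 [30 52 53] [576.8  391.22   0.    28.69   0.66] [5.3392e+02 3.9115e+02 1.4540e+02 3.0100e+00 6.0000e-02] 
0.49 [  3. 234.] 186 [17 30 32] 
to 579.1,132.7,225.0: dp [-0.115, -0.8656, -0.0027] roll -0.0152 (world turn 5.5, j6 -60)
```

Emit:
{"op": "arm_command", "data": {
  "dp": [
    [-0.02,-0.1,0],
    [-0.04,-0.22,0],
    [-0.05,-0.34,0],
    [-0.07,-0.46,0],
    [-0.08,-0.58,0],
    [-0.1,-0.7,0],
    [-0.115,-0.8,0],
    [-0.115,-0.8656,0],
    [-0.115,-0.8656,0],
    [-0.115,-0.8656,0]
  ],
  "roll": [-0.0152,-0.0152,-0.0152,-0.0152,-0.0152,-0.0152,-0.0152,-0.0152,-0.0152,-0.0152],
  "claw": [0,0,0,0,0,0,0,0,0,0]
}}

```text
t: 23.33
tool_pos: [579.4, 132.3, 224.5]
tcp_rot: [[-0.991, -0.137, -0.002], [-0.137, 0.991, -0.0], [0.002, 0.0, -1.0]]
ft_force: [0.1, 0.3, -1.8]
gripper_width: 27.1
grip_force: 59.5
```

Emit:
{"op": "arm_command", "data": {
  "dp": [
    [0,0,0],
    [0,0,0],
    [0,0,0.04],
    [0,0,0.1],
    [0,0,0.15],
    [0,0,0.165],
    [0,0,0.165],
    [0,0,0.165],
    [0,0,0.165],
    [0,0,0.165]
  ],
  "roll": [0,0,0,0,0,0,0,0,0,0],
  "claw": [0,0,0,0,0,0,0,0,0,0]
}}

```text
t: 24.17
tool_pos: [580.2, 133.3, 177.2]
tcp_rot: [[-0.99, -0.139, 0.001], [-0.139, 0.99, 0.0], [-0.001, 0.0, -1.0]]
ft_force: [0.3, -0.4, -1.4]
gripper_width: 27.2
grip_force: 59.7
```

```bash
python3 -c "
from h import *
o=bot.get_obs();print(o['tool_pos'])
to(579.1,132.7,115,98)"
```

```text
[580.16123465 133.32820922 177.1996838 ]
to 579.1,132.7,115.0: dp [0.0041, -0.0016, 0.2073] roll 0.0000 (world turn -0.0, j6 -90)
```

Emit:
{"op": "arm_command", "data": {
  "dp": [
    [0.004,-0.002,0.03],
    [0.004,-0.002,0.07],
    [0.004,-0.002,0.11],
    [0.004,-0.002,0.14],
    [0.004,-0.002,0.17],
    [0.004,-0.002,0.19],
    [0.004,-0.002,0.2],
    [0.004,-0.002,0.204],
    [0.004,-0.002,0.206],
    [0.004,-0.002,0.207]
  ],
  "roll": [0,0,0,0,0,0,0,0,0,0],
  "claw": [0,0,0,0,0,0,0,0,0,0]
}}

```text
t: 25.0
tool_pos: [578.2, 132.2, 115.9]
tcp_rot: [[-0.99, -0.139, -0.001], [-0.139, 0.99, -0.0], [0.001, -0.0, -1.0]]
ft_force: [-14.1, -3.9, 24.4]
gripper_width: 27.0
grip_force: 63.0
```

Emit:
{"op": "arm_command", "data": {
  "dp": [
    [0,0,0],
    [0,0,0],
    [0,0,0],
    [0,0,-0.1],
    [0,0,-0.2],
    [0,0,-0.3],
    [0,0,-0.37],
    [0,0,-0.37],
    [0,0,-0.37],
    [0,0,-0.37]
  ],
  "roll": [0,0,0,0,0,0,0,0,0,0],
  "claw": [0.45,0.45,0.45,0.45,0.45,0.45,0.45,0.45,0.45,0.45]
}}

```text
t: 25.83
tool_pos: [578.3, 132.3, 224.3]
tcp_rot: [[-0.99, -0.139, -0.001], [-0.139, 0.99, -0.0], [0.001, -0.0, -1.0]]
ft_force: [0.5, 0.4, -0.3]
gripper_width: 38.5
grip_force: 0.0
```

```bash
cat > all.py <<'E'
# bench items now, from scene and side
from h import *
o=bot.get_obs();ims={c:bot.read_camera(c) for c in("scene","side")}
for l in("jar","bottle"):
    D={c:[d for d in bot.silhouettes(c,l+"_a") if d["confidence"]>.3] for c in ims}
    for a in D["scene"]:
        k=ims["scene"][a["pixels"]].mean(0)
        if k[1]<75:continue
        best=None
        for b in D["side"]:
            if ims["side"][b["pixels"]].mean(0)[1]<60:continue
            t,e=tri([ray(a["at"],"scene"),ray(b["at"],"side")])
            if e<14 and -5<t[2]<100 and (best is None or e<best[1]):best=(t,e,b)
        if best is None:print(l,np.round(a["at"]),"unpaired",onz(a["at"],35,"scene").round());continue
        t,e,b=best
        v=fit(l,[(a["pixels"],"scene",0),(b["pixels"],"side",0)],t[:2],0,np.radians([0,30,60]) if l=="bottle" else (0,))
        print(l,np.round(a["at"]),np.round(b["at"]),"tri",t.round(),round(e,1),np.round(v,1))
E
python3 w.py block 579 132.7 8;python3 all.py
```

```text
t 25.83 tcp [578.3 132.3 224.3] yaw 98.0 ft [ 0.5  0.4 -0.3]
expected px [257. 177.]
0.84 [256. 190.] 4431 [41 67 67] [5.8736e+02 1.3317e+02 0.0000e+00 8.3300e+00 2.2000e-01] [5.8137e+02 1.3238e+02 3.5040e+01 8.3900e+00 4.0000e-02] 
0.59 [114. 188.] 6379 [37 63 63] 
jar [237. 174.] [304. 210.] tri [416.  48.  21.] 2.5 [ 4.179e+02  4.460e+01  0.000e+00 -7.000e-01  1.000e-01]
jar [322. 162.] [272. 279.] tri [455. 270.  25.] 12.6 [446.6 270.7   0.    8.3   0.5]
bottle [274. 167.] [293. 245.] tri [424. 151.   9.] 0.1 [4.273e+02 1.599e+02 0.000e+00 5.910e+01 3.000e-01]
```

```bash
python3 -c "
from h import *
to(418,45,225,9)
to(427,160,225,59)
for p in((248,140),(276,122)):print(onz(p,35,'scene'))"
```

```text
to 418.0,45.0,225.0: dp [0.5706, -0.214, -0.0001] roll 0.2472 (world turn -89.0, j6 -90)
to 427.0,160.0,225.0: dp [0.4876, 0.1614, -0.0002] roll 0.1083 (world turn -39.0, j6 -90)
[326.63399704 114.497284    35.        ]
[295.07744054 215.36596008  35.        ]
```

Emit:
{"op": "arm_command", "data": {
  "dp": [
    [0.488,0.161,0],
    [0.488,0.161,0],
    [0.488,0.161,0],
    [0.488,0.161,0],
    [0.488,0.161,0],
    [0.488,0.161,0],
    [0.488,0.161,0],
    [0.488,0.161,0],
    [0.488,0.161,0],
    [0.488,0.161,0]
  ],
  "roll": [0.108,0.108,0.108,0.108,0.108,0.108,0.108,0.108,0.108,0.108],
  "claw": [0.6,0.6,0.6,0.6,0.6,0.6,0.6,0.6,0.6,0.6]
}}

```text
t: 27.07
tool_pos: [427.1, 159.8, 225.1]
tcp_rot: [[-0.859, 0.512, -0.0], [0.512, 0.859, -0.0], [0.0, -0.0, -1.0]]
ft_force: [-0.0, 0.4, -0.9]
gripper_width: 51.6
grip_force: 0.0
```

```bash
python3 w.py bottle 427 160 59 w8.png; python3 -c "
from h import *
to(427,160,79,59)"
```

```text
t 27.07 tcp [427.1 159.8 225.1] yaw 59.2 ft [-0.   0.4 -0.9]
expected px [257. 176.]
0.9 [168. 117.] 2394 [119  31  73] 
0.84 [258. 172.] 2431 [144  98  89] [4.2762e+02 1.6140e+02 0.0000e+00 5.7780e+01 8.0000e-02] [ 4.3079e+02  1.5891e+02 -1.4550e+01  5.8190e+01  4.0000e-02] 
0.81 [237.  44.] 2523 [160  52 101] 
0.76 [340.  66.] 2431 [196 129 122] 
0.55 [359. 354.] 735 [92 24 65] 
to 427.0,160.0,79.0: dp [0.0006, 0.0005, 0.487] roll 0.0004 (world turn -0.1, j6 -44)
```

View pics/w8.png

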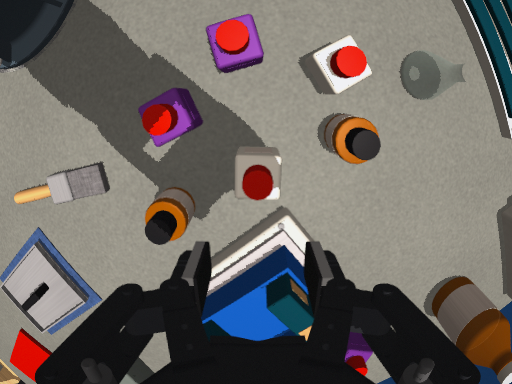

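Wrist view: white bottle at (258,172), cap at (257,182), centred and square to the fingers. I'll grasp the cap.

Emit:
{"op": "arm_command", "data": {
  "dp": [
    [0,0.004,0.1],
    [0,0.004,0.22],
    [0,0.004,0.33],
    [0,0.004,0.42],
    [0,0.004,0.47],
    [0,0.004,0.487],
    [0,0.004,0.487],
    [0,0.004,0.487],
    [0,0.004,0.487],
    [0,0.004,0.487]
  ],
  "roll": [0.003,0.003,0.003,0.003,0.003,0.003,0.003,0.003,0.003,0.003],
  "claw": [0.6,0.6,0.6,0.6,0.6,0.6,0.6,0.2,0,0]
}}

```text
t: 28.0
tool_pos: [428.2, 161.0, 80.4]
tcp_rot: [[-0.848, 0.529, 0.002], [0.529, 0.848, 0.0], [-0.001, 0.001, -1.0]]
ft_force: [-0.5, -1.7, 4.8]
gripper_width: 28.2
grip_force: 58.8
```

Emit:
{"op": "arm_command", "data": {
  "dp": [
    [0,0,0],
    [0,0,0],
    [0,0,-0.05],
    [0,0,-0.15],
    [0,0,-0.27],
    [0,0,-0.39],
    [0,0,-0.49],
    [0,0,-0.52],
    [0,0,-0.52],
    [0,0,-0.52]
  ],
  "roll": [0,0,0,0,0,0,0,0,0,0],
  "claw": [0,0,0,0,0,0,0,0,0,0]
}}

```text
t: 28.83
tool_pos: [427.2, 160.8, 234.6]
tcp_rot: [[-0.848, 0.529, 0.0], [0.529, 0.848, 0.0], [-0.0, 0.0, -1.0]]
ft_force: [-0.8, 0.6, -2.4]
gripper_width: 28.0
grip_force: 59.5
```

```bash
python3 w.py bottle 427 160 59; python3 -c "
from h import *
to(612.7,95.0,235,8)"
```

```text
t 28.83 tcp [427.2 160.8 234.6] yaw 58.0 ft [-0.8  0.6 -2.4]
expected px [256. 174.]
0.88 [257. 229.] 7677 [126  74  66] [459.27 122.52   0.    71.19   0.67] [4.2973e+02 1.5917e+02 1.4823e+02 5.8500e+01 1.3000e-01] 
0.81 [168. 115.] 2275 [122  32  73] 
0.72 [332.  68.] 2279 [197 130 123] 
0.67 [347. 356.] 475 [104  19  44] 
0.62 [231.  45.] 2244 [162  49 101] 
to 612.7,95.0,235.0: dp [-0.6416, 0.1423, -0.0065] roll 0.1390 (world turn -50.0, j6 -43)
```

Emit:
{"op": "arm_command", "data": {
  "dp": [
    [-0.09,0.02,0],
    [-0.19,0.04,0],
    [-0.29,0.06,0],
    [-0.39,0.09,0],
    [-0.49,0.11,0],
    [-0.58,0.13,0],
    [-0.6416,0.1423,0],
    [-0.6416,0.1423,0],
    [-0.6416,0.1423,0],
    [-0.6416,0.1423,0]
  ],
  "roll": [0.02,0.04,0.06,0.08,0.1,0.12,0.139,0.139,0.139,0.139],
  "claw": [0,0,0,0,0,0,0,0,0,0]
}}

```text
t: 29.77
tool_pos: [612.5, 95.4, 233.5]
tcp_rot: [[-0.141, 0.99, -0.003], [0.99, 0.141, -0.0], [0.0, -0.003, -1.0]]
ft_force: [0.2, 0.9, -1.4]
gripper_width: 28.1
grip_force: 59.6
```

```bash
python3 -c "
from h import *
for i in range(3):bot.read_camera('side')
print(bot.get_obs()['tool_pos'])
to(612.7,95.0,124,8)"
```

```text
[612.72898889  95.63979732 234.87272574]
to 612.7,95.0,124.0: dp [-0.0021, -0.0001, 0.3696] roll 0.0003 (world turn -0.1, j6 -4)
```

Emit:
{"op": "arm_command", "data": {
  "dp": [
    [-0.002,0,0.05],
    [-0.002,0,0.11],
    [-0.002,0,0.17],
    [-0.002,0,0.22],
    [-0.002,0,0.27],
    [-0.002,0,0.31],
    [-0.002,0,0.34],
    [-0.002,0,0.36],
    [-0.002,0,0.367],
    [-0.002,0,0.3695]
  ],
  "roll": [0,0,0,0,0,0,0,0,0,0],
  "claw": [0,0,0,0,0,0,0,0,0,0]
}}

```text
t: 30.75
tool_pos: [613.7, 94.7, 124.6]
tcp_rot: [[-0.139, 0.99, 0.0], [0.99, 0.139, 0.0], [-0.0, 0.0, -1.0]]
ft_force: [0.2, -0.2, -1.2]
gripper_width: 28.4
grip_force: 59.9
```

```bash
python3 -c "
from h import *
o=bot.get_obs();print(o['tool_pos'],o['ft_force'])"
```

```text
[613.66449375  94.70482911 124.59509863] [ 0.22741156 -0.16254227 -1.19691885]
```

Emit:
{"op": "arm_command", "data": {
  "dp": [
    [0,0,0.003],
    [0,0,0.004],
    [0,0,0.004],
    [0,0,0.004],
    [0,0,0.004],
    [0,0,-0.03],
    [0,0,-0.12],
    [0,0,-0.24],
    [0,0,-0.34],
    [0,0,-0.34]
  ],
  "roll": [0,0,0,0,0,0,0,0,0,0],
  "claw": [0,0,0.45,0.45,0.45,0.45,0.45,0.45,0.45,0.45]
}}

```text
t: 31.58
tool_pos: [616.0, 94.8, 233.7]
tcp_rot: [[-0.139, 0.99, 0.01], [0.99, 0.139, 0.001], [-0.001, 0.01, -1.0]]
ft_force: [0.0, -0.2, 0.3]
gripper_width: 38.5
grip_force: 0.0
```

```bash
python3 - <<'E'
from h import *
o=bot.get_obs();im=bot.read_camera("wrist")
for d in bot.silhouettes("wrist","bottle_a"):
    m=d["pixels"];k=im[m].mean(0)
    if d["confidence"]>.3 and k[1]>70: print(d["at"],m.sum(),np.round(fit("bottle",[(m,"wrist",o)],(613,95),44,[.14]),2))
to(418,45,225,8)
E
python3 all.py
```

```text
[256.1, 188.4] 2368 [6.1306e+02 9.6030e+01 4.4000e+01 5.1600e+00 3.0000e-01]
[76.7, 9.2] 749 [613.    95.    44.     8.02   1.  ]
to 418.0,45.0,225.0: dp [-0.073, -0.6702, 0.0084] roll -0.0000 (world turn 0.0, j6 -4)
jar [236. 171.] [307. 208.] tri [409.  47.  27.] 0.2 [4.168e+02 4.560e+01 0.000e+00 1.160e+01 1.000e-01]
jar [322. 161.] [270. 280.] tri [456. 272.  26.] 9.4 [4.470e+02 2.716e+02 0.000e+00 1.900e+01 4.000e-01]
bottle [288. 217.] unpaired [591. 112.  35.]
```

Emit:
{"op": "arm_command", "data": {
  "dp": [
    [-0.073,-0.67,0.008],
    [-0.073,-0.67,0.008],
    [-0.073,-0.67,0.008],
    [-0.073,-0.67,0.008],
    [-0.073,-0.67,0.008],
    [-0.073,-0.67,0.008],
    [-0.073,-0.67,0.008],
    [-0.073,-0.67,0.008],
    [-0.073,-0.67,0.008],
    [-0.073,-0.67,0.008]
  ],
  "roll": [0,0,0,0,0,0,0,0,0,0],
  "claw": [0.6,0.6,0.6,0.6,0.6,0.6,0.6,0.6,0.6,0.6]
}}

```text
t: 32.82
tool_pos: [418.4, 45.2, 223.7]
tcp_rot: [[-0.139, 0.99, -0.0], [0.99, 0.139, 0.0], [0.0, -0.0, -1.0]]
ft_force: [-0.4, 0.3, -0.1]
gripper_width: 51.2
grip_force: 0.0
```

```bash
python3 w.py jar 418 45 0; python3 -c "
from h import *
to(418,45,79,8)"
```

```text
t 32.82 tcp [418.4  45.2 223.7] yaw 8.0 ft [-0.4  0.3 -0.1]
expected px [256. 178.]
0.71 [307.   1.] 131 [72 58 48] 
0.62 [256. 173.] 2059 [105  65  29] [4.178e+02 4.567e+01 0.000e+00 1.380e+00 8.000e-02] [ 4.183e+02  4.172e+01 -1.426e+01  7.510e+00  3.000e-02] 
to 418.0,45.0,79.0: dp [-0.0003, -0.0002, 0.4822] roll 0.0000 (world turn -0.0, j6 -8)
```

Emit:
{"op": "arm_command", "data": {
  "dp": [
    [0,0,0.1],
    [0,0,0.22],
    [0,0,0.33],
    [0,0,0.42],
    [0,0,0.47],
    [0,0,0.482],
    [0,0,0.482],
    [0,0,0.482],
    [0,0,0.482],
    [0,0,0.482]
  ],
  "roll": [0,0,0,0,0,0,0,0,0,0],
  "claw": [0.6,0.6,0.6,0.6,0.6,0.6,0.6,0.2,0,0]
}}

```text
t: 33.75
tool_pos: [418.1, 45.0, 80.5]
tcp_rot: [[-0.139, 0.99, 0.002], [0.99, 0.139, -0.0], [-0.0, 0.002, -1.0]]
ft_force: [-1.5, -0.1, 3.0]
gripper_width: 27.9
grip_force: 58.8
```

Emit:
{"op": "arm_command", "data": {
  "dp": [
    [0,0,0],
    [0,0,0],
    [0,0,-0.05],
    [0,0,-0.15],
    [0,0,-0.27],
    [0,0,-0.39],
    [0,0,-0.49],
    [0,0,-0.52],
    [0,0,-0.52],
    [0,0,-0.52]
  ],
  "roll": [0,0,0,0,0,0,0,0,0,0],
  "claw": [0,0,0,0,0,0,0,0,0,0]
}}

```text
t: 34.58
tool_pos: [417.2, 45.0, 234.7]
tcp_rot: [[-0.139, 0.99, 0.0], [0.99, 0.139, -0.0], [-0.0, 0.0, -1.0]]
ft_force: [-0.3, 0.8, -2.1]
gripper_width: 28.3
grip_force: 59.9
```

```bash
python3 w.py jar 418 45 0; python3 -c "
from h import *
to(620.5,39.6,235,8)"
```

```text
t 34.58 tcp [417.2  45.  234.7] yaw 8.0 ft [-0.3  0.8 -2.1]
expected px [257. 175.]
0.57 [255. 231.] 6768 [84 55 28] [429.7  -17.89   0.    32.33   0.68] [ 4.1750e+02  4.2560e+01  1.4910e+02 -1.3549e+02  1.3000e-01] 
0.48 [306.   3.] 199 [82 70 62] 
to 620.5,39.6,235.0: dp [-0.1121, 0.6702, -0.0063] roll -0.0000 (world turn 0.0, j6 -8)
```

Emit:
{"op": "arm_command", "data": {
  "dp": [
    [-0.02,0.1,0],
    [-0.04,0.22,0],
    [-0.06,0.34,0],
    [-0.08,0.46,0],
    [-0.1,0.57,0],
    [-0.112,0.64,0],
    [-0.112,0.67,0],
    [-0.112,0.67,0],
    [-0.112,0.67,0],
    [-0.112,0.67,0]
  ],
  "roll": [0,0,0,0,0,0,0,0,0,0],
  "claw": [0,0,0,0,0,0,0,0,0,0]
}}

```text
t: 35.52
tool_pos: [620.2, 39.7, 234.1]
tcp_rot: [[-0.139, 0.99, -0.002], [0.99, 0.139, 0.0], [0.0, -0.002, -1.0]]
ft_force: [-0.1, 0.9, -2.2]
gripper_width: 28.1
grip_force: 60.0
```

```bash
python3 -c "
from h import *
for i in range(3):bot.read_camera('side')
print(bot.get_obs()['tool_pos'])
to(620.5,39.6,124,8)"
```

```text
[620.63574895  39.66895071 235.272822  ]
to 620.5,39.6,124.0: dp [-0.0002, -0.0004, 0.3709] roll -0.0000 (world turn 0.0, j6 -9)
```

Emit:
{"op": "arm_command", "data": {
  "dp": [
    [0,0,0.05],
    [0,0,0.11],
    [0,0,0.17],
    [0,0,0.22],
    [0,0,0.27],
    [0,0,0.31],
    [0,0,0.34],
    [0,0,0.36],
    [0,0,0.368],
    [0,0,0.371]
  ],
  "roll": [0,0,0,0,0,0,0,0,0,0],
  "claw": [0,0,0,0,0,0,0,0,0,0]
}}

```text
t: 36.5
tool_pos: [621.2, 39.6, 124.6]
tcp_rot: [[-0.139, 0.99, -0.0], [0.99, 0.139, -0.0], [-0.0, -0.0, -1.0]]
ft_force: [-5.0, -0.7, 8.1]
gripper_width: 28.1
grip_force: 61.1
```

Emit:
{"op": "arm_command", "data": {
  "dp": [
    [0,0,0.003],
    [0,0,0.004],
    [0,0,0.004],
    [0,0,0.004],
    [0,0,0.004],
    [0,0,-0.03],
    [0,0,-0.12],
    [0,0,-0.24],
    [0,0,-0.34],
    [0,0,-0.34]
  ],
  "roll": [0,0,0,0,0,0,0,0,0,0],
  "claw": [0,0,0.45,0.45,0.45,0.45,0.45,0.45,0.45,0.45]
}}

```text
t: 37.33
tool_pos: [623.8, 39.7, 233.4]
tcp_rot: [[-0.139, 0.99, 0.01], [0.99, 0.139, -0.0], [-0.002, 0.01, -1.0]]
ft_force: [-0.5, 0.8, 0.8]
gripper_width: 38.3
grip_force: 0.0
```

```bash
python3 all.py
python3 - <<'E'
from h import *
im=bot.read_camera("wrist");cv2.imwrite("pics/w9.png",im[:,:,::-1])
to(447,270.5,225,60);to(369.5,294.5,225,60)
E
```

```text
jar [319. 156.] [270. 279.] tri [451. 271.  35.] 1.5 [4.470e+02 2.694e+02 0.000e+00 1.630e+01 1.000e-01]
bottle [286. 218.] [222. 183.] tri [617.  84.  97.] 3.9 [591.6 109.8   0.   18.9   0.6]
to 447.0,270.5,225.0: dp [0.8426, -0.467, 0.0008] roll -0.1445 (world turn 52.0, j6 -9)
to 369.5,294.5,225.0: dp [0.9577, -0.7117, 0.0013] roll -0.1445 (world turn 52.0, j6 -9)
```

View pics/w9.png

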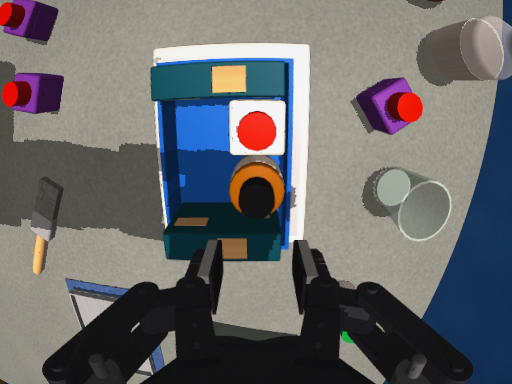

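Wrist view: the bottle at (257,128) and the jar at (257,190) stand in the right half of the box, between the two blocks. Next is the second jar.

Emit:
{"op": "arm_command", "data": {
  "dp": [
    [0.843,-0.467,0],
    [0.843,-0.467,0],
    [0.843,-0.467,0],
    [0.843,-0.467,0],
    [0.843,-0.467,0],
    [0.843,-0.467,0],
    [0.843,-0.467,0],
    [0.843,-0.467,0],
    [0.843,-0.467,0],
    [0.843,-0.467,0]
  ],
  "roll": [0,0,0,0,0,0,0,0,0,0],
  "claw": [0.6,0.6,0.6,0.6,0.6,0.6,0.6,0.6,0.6,0.6]
}}

```text
t: 38.52
tool_pos: [447.5, 270.4, 225.6]
tcp_rot: [[-0.14, 0.99, -0.0], [0.99, 0.14, -0.0], [-0.0, -0.0, -1.0]]
ft_force: [-0.2, 0.1, -0.7]
gripper_width: 51.2
grip_force: 0.0
```

```bash
python3 -c "
from h import *
bot.read_camera('side');bot.read_camera('side')"; python3 w.py jar 447 270.5 0; python3 w.py bottle 369.5 294.5 0; python3 -c "
from h import *
to(447,270,79,8)"
```

```text
t 38.62 tcp [448.  269.7 225.7] yaw 7.9 ft [ 0.  -0.5  1.1]
expected px [256. 176.]
0.61 [360. 365.] 443 [63 35 12] 
t 38.72 tcp [448.  269.7 225.8] yaw 7.9 ft [-0.6  0.7  0.7]
expected px [185. 145.]
0.94 [127. 201.] 2381 [73 19 51] [369.5 294.5   0.    0.    1. ] [369.5 294.5   0.    0.    1. ] 
0.94 [447. 284.] 1528 [81 20 57] 
0.92 [187. 142.] 2426 [186 116 108] [3.7011e+02 2.9514e+02 0.0000e+00 2.9200e+00 1.1000e-01] [ 3.6454e+02  2.9115e+02 -2.1060e+01  1.0600e+00  3.0000e-02] 
0.73 [363. 351.] 358 [161  67  61] 
0.57 [150. 271.] 1504 [56 19 56] 
to 447.0,270.0,79.0: dp [0.0006, -0.0026, 0.4895] roll -0.0002 (world turn 0.1, j6 18)
```

```bash
python3 w.py jar 447 270.5 0
python3 - <<'E'
from h import *
im=bot.read_camera("wrist");o=bot.get_obs()
hsv=cv2.cvtColor(im,cv2.COLOR_RGB2HSV);m=((hsv[...,0]>5)&(hsv[...,0]<25)&(hsv[...,1]>130)&(hsv[...,2]>60)).astype(np.uint8)
n,l,s,c=cv2.connectedComponentsWithStats(m)
for a,b in zip(s[1:],c[1:]):
    if a[4]>150:print(a,b.round(),onz(b,56,"wrist",o).round())
E
```

```text
t 38.82 tcp [447.8 269.9 225.9] yaw 7.9 ft [ 0.8 -0.3  0.5]
expected px [256. 176.]
0.84 [254. 175.] 1971 [98 61 27] [4.4504e+02 2.7083e+02 0.0000e+00 1.0640e+01 1.1000e-01] [ 4.4590e+02  2.6477e+02 -1.9790e+01 -3.7250e+01  3.0000e-02] 
0.6 [357. 362.] 426 [64 36 11] 
[231 153  48  47 930] [254. 171.] [444. 278.  56.]
[345 352  18  14 171] [353. 358.] [635.   9.  56.]
```

Emit:
{"op": "arm_command", "data": {
  "dp": [
    [0,-0.006,0.1],
    [0,-0.006,0.22],
    [0,-0.006,0.33],
    [0,-0.006,0.42],
    [0,-0.006,0.47],
    [0,-0.006,0.487],
    [0,-0.006,0.489],
    [0,-0.006,0.489],
    [0,-0.006,0.489],
    [0,-0.006,0.489]
  ],
  "roll": [0,0,0,0,0,0,0,0,0,0],
  "claw": [0.6,0.6,0.6,0.6,0.6,0.6,0.6,0.2,0,0]
}}

```text
t: 39.8
tool_pos: [446.1, 270.7, 80.7]
tcp_rot: [[-0.139, 0.99, 0.002], [0.99, 0.139, 0.001], [0.001, 0.002, -1.0]]
ft_force: [-2.0, 0.6, 5.5]
gripper_width: 28.1
grip_force: 58.8
```

Emit:
{"op": "arm_command", "data": {
  "dp": [
    [0,0,0],
    [0,0,0],
    [0,0,-0.05],
    [0,0,-0.15],
    [0,0,-0.27],
    [0,0,-0.39],
    [0,0,-0.49],
    [0,0,-0.52],
    [0,0,-0.52],
    [0,0,-0.52]
  ],
  "roll": [0,0,0,0,0,0,0,0,0,0],
  "claw": [0,0,0,0,0,0,0,0,0,0]
}}

```text
t: 40.63
tool_pos: [445.2, 270.2, 234.6]
tcp_rot: [[-0.139, 0.99, -0.0], [0.99, 0.139, -0.0], [-0.0, -0.0, -1.0]]
ft_force: [-0.6, -0.6, -3.5]
gripper_width: 28.2
grip_force: 59.7
```

```bash
python3 w.py jar 446 270 0; python3 -c "
from h import *
to(565.1,31.8,235,8)"
```

```text
t 40.63 tcp [445.2 270.2 234.6] yaw 8.0 ft [-0.6 -0.6 -3.5]
expected px [257. 175.]
0.93 [351. 357.] 516 [63 44 29] 
0.57 [257. 236.] 6635 [77 51 27] [454.22 201.29   0.    60.97   0.67] [ 4.4593e+02  2.6618e+02  1.4809e+02 -5.9880e+01  1.4000e-01] 
to 565.1,31.8,235.0: dp [-0.842, 0.2865, -0.0052] roll -0.0000 (world turn 0.0, j6 18)
```

Emit:
{"op": "arm_command", "data": {
  "dp": [
    [-0.1,0.03,0],
    [-0.22,0.08,0],
    [-0.34,0.12,0],
    [-0.46,0.16,0],
    [-0.58,0.2,0],
    [-0.7,0.24,0],
    [-0.79,0.27,0],
    [-0.838,0.2865,0],
    [-0.838,0.2865,0],
    [-0.838,0.2865,0]
  ],
  "roll": [0,0,0,0,0,0,0,0,0,0],
  "claw": [0,0,0,0,0,0,0,0,0,0]
}}

```text
t: 41.57
tool_pos: [565.2, 33.3, 233.8]
tcp_rot: [[-0.138, 0.99, -0.003], [0.99, 0.138, 0.0], [0.001, -0.002, -1.0]]
ft_force: [0.3, -0.0, -1.9]
gripper_width: 27.9
grip_force: 59.6
```

```bash
python3 -c "
from h import *
for i in range(3):bot.read_camera('side')
print(bot.get_obs()['tool_pos'])
to(565.1,33,124,8)"
```

```text
[565.06566966  34.53947625 234.78472224]
to 565.1,33.0,124.0: dp [-0.0052, -0.0002, 0.3693] roll 0.0002 (world turn -0.1, j6 -9)
```

Emit:
{"op": "arm_command", "data": {
  "dp": [
    [-0.005,0,0.05],
    [-0.005,0,0.11],
    [-0.005,0,0.17],
    [-0.005,0,0.22],
    [-0.005,0,0.27],
    [-0.005,0,0.31],
    [-0.005,0,0.34],
    [-0.005,0,0.36],
    [-0.005,0,0.366],
    [-0.005,0,0.369]
  ],
  "roll": [0,0,0,0,0,0,0,0,0,0],
  "claw": [0,0,0,0,0,0,0,0,0,0]
}}

```text
t: 42.55
tool_pos: [565.9, 32.0, 124.8]
tcp_rot: [[-0.139, 0.99, -0.0], [0.99, 0.139, -0.0], [0.0, -0.0, -1.0]]
ft_force: [-1.4, 0.0, 0.5]
gripper_width: 27.9
grip_force: 60.1
```

Emit:
{"op": "arm_command", "data": {
  "dp": [
    [0,0,0.003],
    [0,0,0.004],
    [0,0,0.004],
    [0,0,0.004],
    [0,0,0.004],
    [0,0,-0.03],
    [0,0,-0.12],
    [0,0,-0.24],
    [0,0,-0.34],
    [0,0,-0.34]
  ],
  "roll": [0,0,0,0,0,0,0,0,0,0],
  "claw": [0,0,0.45,0.45,0.45,0.45,0.45,0.45,0.45,0.45]
}}

```text
t: 43.38
tool_pos: [568.3, 31.9, 233.5]
tcp_rot: [[-0.139, 0.99, 0.01], [0.99, 0.139, -0.0], [-0.002, 0.01, -1.0]]
ft_force: [1.3, -0.2, 0.6]
gripper_width: 38.2
grip_force: 0.0
```

```bash
python3 all.py
python3 - <<'E'
from h import *
to(370,295,225,2);to(370,295,225,8)
E
```

```text
jar [267. 225.] unpaired [593.  55.  35.]
bottle [285. 218.] [221. 182.] tri [618.  83.  98.] 3.6 [592.4 108.5   0.    1.2   0.6]
bottle [310. 131.] [306. 294.] tri [370. 289.  41.] 1.7 [3.689e+02 2.930e+02 0.000e+00 9.010e+01 2.000e-01]
bottle [263. 226.] [221. 182.] tri [619.  43.  70.] 12.1 [6.027e+02 4.890e+01 0.000e+00 6.340e+01 6.000e-01]
to 370.0,295.0,225.0: dp [0.9591, -0.5228, 0.003] roll 0.0166 (world turn -6.0, j6 -9)
to 370.0,295.0,225.0: dp [0.9591, -0.5228, 0.003] roll -0.0000 (world turn 0.0, j6 -9)
```

Emit:
{"op": "arm_command", "data": {
  "dp": [
    [0.959,-0.523,0],
    [0.959,-0.523,0],
    [0.959,-0.523,0],
    [0.959,-0.523,0],
    [0.959,-0.523,0],
    [0.959,-0.523,0],
    [0.959,-0.523,0],
    [0.959,-0.523,0],
    [0.959,-0.523,0],
    [0.959,-0.523,0]
  ],
  "roll": [0.0166,0.0166,0.0166,0.0166,0.0166,0.0166,0.0166,0.0166,0.0166,0.0166],
  "claw": [0.6,0.6,0.6,0.6,0.6,0.6,0.6,0.6,0.6,0.6]
}}

```text
t: 44.52
tool_pos: [369.3, 295.9, 225.9]
tcp_rot: [[-0.039, 0.999, -0.001], [0.999, 0.039, -0.001], [-0.001, -0.001, -1.0]]
ft_force: [-0.6, -0.8, -0.5]
gripper_width: 51.3
grip_force: 0.0
```

```bash
python3 -c "
from h import *
bot.read_camera('side');bot.read_camera('side')"; python3 w.py bottle 369.5 294.5 2; python3 w.py bottle 369.5 294.5 2 ; python3 -c "
from h import *
to(369.5,294.5,79,2)"
```

```text
t 44.62 tcp [370.7 294.5 226.1] yaw 2.0 ft [ 1.4 -0.3 -0.6]
expected px [255. 177.]
0.86 [256. 175.] 2292 [163 109 102] [ 3.6923e+02  2.9406e+02  0.0000e+00 -1.6800e+00  1.3000e-01] [ 3.6935e+02  2.8810e+02 -2.1470e+01  6.4000e-01  5.0000e-02] 
0.67 [190. 230.] 1622 [85 23 64] [369.5 294.5   0.    2.    1. ] [369.5 294.5   0.    2.    1. ] 
0.65 [488. 274.] 1308 [74 19 54] 
0.64 [217. 304.] 1661 [105  24  63] 
t 44.72 tcp [371.1 294.1 226.3] yaw 1.9 ft [-0.2 -0.1 -0.5]
expected px [255. 177.]
0.91 [219. 303.] 1590 [106  23  63] 
0.89 [190. 230.] 1655 [85 24 65] [369.5 294.5   0.    2.    1. ] [369.5 294.5   0.    2.    1. ] 
0.89 [487. 272.] 1357 [74 21 55] 
0.88 [254. 173.] 2419 [160 108 101] [3.6899e+02 2.9485e+02 0.0000e+00 9.6000e-01 8.0000e-02] [ 3.6914e+02  2.9046e+02 -1.4960e+01  1.3500e+00  3.0000e-02] 
to 369.5,294.5,79.0: dp [0.0014, -0.0051, 0.4914] roll -0.0002 (world turn 0.1, j6 31)
```

Emit:
{"op": "arm_command", "data": {
  "dp": [
    [0.001,-0.006,0.1],
    [0.001,-0.006,0.22],
    [0.001,-0.006,0.33],
    [0.001,-0.006,0.42],
    [0.001,-0.006,0.47],
    [0.001,-0.006,0.487],
    [0.001,-0.006,0.4905],
    [0.001,-0.006,0.4905],
    [0.001,-0.006,0.4905],
    [0.001,-0.006,0.4905]
  ],
  "roll": [0.002,0.002,0.002,0.002,0.002,0.002,0.002,0.002,0.002,0.002],
  "claw": [0.6,0.6,0.6,0.6,0.6,0.6,0.6,0.2,0,0]
}}

```text
t: 45.65
tool_pos: [369.2, 295.5, 80.7]
tcp_rot: [[-0.022, 1.0, 0.002], [1.0, 0.022, 0.001], [0.001, 0.002, -1.0]]
ft_force: [-1.4, -0.7, 4.4]
gripper_width: 28.0
grip_force: 58.9
```

Emit:
{"op": "arm_command", "data": {
  "dp": [
    [0,0,0],
    [0,0,0],
    [0,0,-0.05],
    [0,0,-0.15],
    [0,0,-0.27],
    [0,0,-0.39],
    [0,0,-0.49],
    [0,0,-0.52],
    [0,0,-0.52],
    [0,0,-0.52]
  ],
  "roll": [0,0,0,0,0,0,0,0,0,0],
  "claw": [0,0,0,0,0,0,0,0,0,0]
}}

```text
t: 46.48
tool_pos: [368.4, 295.0, 234.9]
tcp_rot: [[-0.023, 1.0, -0.0], [1.0, 0.023, -0.0], [-0.0, -0.0, -1.0]]
ft_force: [0.0, -0.5, -1.5]
gripper_width: 28.1
grip_force: 59.5
```

```bash
python3 w.py bottle 369.3 294 2; python3 -c "
from h import *
to(557.3,87.2,235,8)"
```

```text
t 46.48 tcp [368.4 295.  234.9] yaw 1.3 ft [ 0.  -0.5 -1.5]
expected px [257. 176.]
0.95 [486. 273.] 1254 [78 20 55] 
0.94 [229. 309.] 441 [126  31  82] 
0.82 [196. 236.] 1981 [107  23  55] [369.3 294.    0.    2.    1. ] [369.3 294.    0.    2.    1. ] 
0.64 [255. 229.] 7398 [128  80  72] [376.05 232.9    0.    51.41   0.65] [ 3.6982e+02  2.9007e+02  1.4729e+02 -8.4530e+01  1.5000e-01] 
to 557.3,87.2,235.0: dp [-0.7058, 0.6152, -0.0046] roll -0.0186 (world turn 6.7, j6 32)
```

Emit:
{"op": "arm_command", "data": {
  "dp": [
    [-0.09,0.08,0],
    [-0.19,0.16,0],
    [-0.28,0.24,0],
    [-0.37,0.32,0],
    [-0.46,0.4,0],
    [-0.55,0.48,0],
    [-0.64,0.56,0],
    [-0.702,0.615,0],
    [-0.702,0.615,0],
    [-0.702,0.615,0]
  ],
  "roll": [-0.0186,-0.0186,-0.0186,-0.0186,-0.0186,-0.0186,-0.0186,-0.0186,-0.0186,-0.0186],
  "claw": [0,0,0,0,0,0,0,0,0,0]
}}

```text
t: 47.42
tool_pos: [557.7, 87.9, 233.3]
tcp_rot: [[-0.137, 0.991, -0.003], [0.991, 0.137, -0.0], [0.0, -0.003, -1.0]]
ft_force: [-0.7, 0.3, -1.7]
gripper_width: 27.8
grip_force: 59.6
```

```bash
python3 -c "
from h import *
for i in range(3):bot.read_camera('side')
print(bot.get_obs()['tool_pos'])
to(557.3,88,124,8)"
```

```text
[557.04227344  89.4907555  234.47400895]
to 557.3,88.0,124.0: dp [-0.0051, 0.0009, 0.3682] roll 0.0001 (world turn -0.0, j6 -4)
```

Emit:
{"op": "arm_command", "data": {
  "dp": [
    [-0.005,0,0.05],
    [-0.005,0,0.11],
    [-0.005,0,0.17],
    [-0.005,0,0.22],
    [-0.005,0,0.27],
    [-0.005,0,0.31],
    [-0.005,0,0.34],
    [-0.005,0,0.36],
    [-0.005,0,0.366],
    [-0.005,0,0.368]
  ],
  "roll": [0,0,0,0,0,0,0,0,0,0],
  "claw": [0,0,0,0,0,0,0,0,0,0]
}}

```text
t: 48.4
tool_pos: [558.1, 87.5, 125.1]
tcp_rot: [[-0.139, 0.99, 0.0], [0.99, 0.139, 0.0], [0.0, 0.0, -1.0]]
ft_force: [0.0, 0.9, -1.3]
gripper_width: 27.7
grip_force: 59.7
```

Emit:
{"op": "arm_command", "data": {
  "dp": [
    [0,0,0.003],
    [0,0,0.004],
    [0,0,0.004],
    [0,0,0.004],
    [0,0,0.004],
    [0,0,-0.03],
    [0,0,-0.12],
    [0,0,-0.24],
    [0,0,-0.34],
    [0,0,-0.34]
  ],
  "roll": [0,0,0,0,0,0,0,0,0,0],
  "claw": [0,0,0.45,0.45,0.45,0.45,0.45,0.45,0.45,0.45]
}}

```text
t: 49.23
tool_pos: [560.5, 87.6, 233.9]
tcp_rot: [[-0.139, 0.99, 0.01], [0.99, 0.139, 0.001], [-0.001, 0.01, -1.0]]
ft_force: [-0.0, 0.5, 1.0]
gripper_width: 38.0
grip_force: 0.0
```

```bash
cat > pk.py <<'E'
# cap and block tops in the box, seen by the wrist camera: compare with the model standing on the floor
from h import *
o=bot.get_obs();im=bot.read_camera("wrist");cv2.imwrite("pics/pk.png",im[:,:,::-1]);print(o["tool_pos"],o["t"])
for l in("jar","bottle","block"):
    for d in bot.silhouettes("wrist",l+"_a"):
        m=d["pixels"]
        if d["confidence"]<.3 or m.sum()<900:continue
        p=onz(d["at"],100,"wrist",o)
        if np.hypot(p[0]-588,p[1]-63)>130:continue
        print(l,round(d["confidence"],2),np.round(d["at"]),im[m].mean(0).astype(int),np.round(fit(l,[(m,"wrist",o)],p[:2],44,[.14]),2))
E
python3 pk.py
```

```text
[560.48577433  87.55628244 233.85806676] 49.2333
jar 0.65 [303. 229.] [114  69  27] [6.2084e+02 3.9040e+01 4.4000e+01 3.0620e+01 4.3000e-01]
jar 0.58 [251. 241.] [89 54 22] [5.6544e+02 2.9690e+01 4.4000e+01 2.1800e+01 1.8000e-01]
bottle 0.83 [313. 188.] [193 109 100] [6.1316e+02 9.2880e+01 4.4000e+01 1.2520e+01 3.0000e-01]
bottle 0.83 [256. 190.] [145  90  83] [5.5886e+02 8.4960e+01 4.4000e+01 8.9900e+00 2.7000e-01]
block 0.74 [282. 149.] [62 92 89] [5.7683e+02 1.3198e+02 4.4000e+01 7.8500e+00 8.0000e-02]
block 0.71 [264. 283.] [40 60 57] [ 5.6711e+02 -2.8490e+01  4.4000e+01  3.1480e+01  5.2000e-01]
block 0.52 [314. 190.] [195 108 100] [ 6.4119e+02  9.3040e+01  4.4000e+01 -3.8700e+00  5.8000e-01]
```

Everything is in the box and upright. Now the knob.

```bash
python3 -c "
from h import *
to(616,-290,230,8)"
```

```text
to 616.0,-290.0,230.0: dp [-1.2725, 0.0179, -0.0122] roll -0.0000 (world turn 0.0, j6 -4)
```

Emit:
{"op": "arm_command", "data": {
  "dp": [
    [-0.9,0.012,-0.012],
    [-0.9,0.012,-0.012],
    [-0.9,0.012,-0.012],
    [-0.9,0.012,-0.012],
    [-0.9,0.012,-0.012],
    [-0.9,0.012,-0.012],
    [-0.9,0.012,-0.012],
    [-0.9,0.012,-0.012],
    [-0.9,0.012,-0.012],
    [-0.9,0.012,-0.012]
  ],
  "roll": [0,0,0,0,0,0,0,0,0,0],
  "claw": [0.6,0.6,0.6,0.6,0.6,0.6,0.6,0.6,0.6,0.6]
}}

```text
t: 50.27
tool_pos: [598.8, -178.8, 229.5]
tcp_rot: [[-0.139, 0.99, -0.002], [0.99, 0.139, 0.001], [0.001, -0.002, -1.0]]
ft_force: [0.2, 1.1, -0.2]
gripper_width: 51.0
grip_force: 0.0
```

Emit:
{"op": "arm_command", "data": {
  "dp": [
    [-0.372,0.006,0],
    [-0.372,0.006,0],
    [-0.372,0.006,0],
    [-0.372,0.006,0],
    [-0.372,0.006,0],
    [-0.372,0.006,0],
    [-0.372,0.006,0],
    [-0.372,0.006,0],
    [-0.372,0.006,0],
    [-0.372,0.006,0]
  ],
  "roll": [0,0,0,0,0,0,0,0,0,0],
  "claw": [0.6,0.6,0.6,0.6,0.6,0.6,0.6,0.6,0.6,0.6]
}}

```text
t: 51.1
tool_pos: [616.6, -289.1, 230.8]
tcp_rot: [[-0.14, 0.99, 0.0], [0.99, 0.14, -0.0], [-0.0, 0.0, -1.0]]
ft_force: [-0.7, 0.6, 0.9]
gripper_width: 51.0
grip_force: 0.0
```

```bash
cat > kn.py <<'E'
from h import *
o=bot.get_obs();im=bot.read_camera("wrist");print(o["t"],o["tool_pos"].round(1),"yaw",np.degrees(np.arctan2(o["tcp_rot"][1,1],o["tcp_rot"][0,1])).round(1),"j6",o["joint_positions"][5].round())
cv2.imwrite("pics/kn.png",im[:,:,::-1])
for l,z in(("pointer_tip",59),("mark_tip",59),("speed_knob_grip",92)):
    for d in bot.find_in("wrist",l)[:2]:print(l,round(d["confidence"],2),np.round(d["at"],1),onz(d["at"],z,"wrist",o).round(1))
E
python3 kn.py
python3 - <<'E'
from h import *
o=bot.get_obs()
for l in("unit","speed_knob"):
    for d in bot.silhouettes("wrist",l):
        m=d["pixels"]
        if d["confidence"]<.3:continue
        print(l,round(d["confidence"],2),np.round(d["at"]),m.sum(),np.round(fit("unit",[(m,"wrist",o)],(646,-292),0,np.radians([-4,4,10])),2) if l=="unit" else "")
for l in("speed_knob_grip","pointer_tip","mark_tip"):
    im=bot.read_camera("scene");bot.read_camera("side")
    print(l,[(c,round(d["confidence"],2),np.round(d["at"])) for c in("scene","side") for d in bot.find_in(c,l)[:1]])
E
```

```text
51.1 [ 616.6 -289.1  230.8] yaw 8.0 j6 -37.0
pointer_tip 0.51 [320.  164.5] [ 679.7 -265.3   59. ]
mark_tip 0.66 [335.4 190.7] [ 702.3 -290.9   59. ]
speed_knob_grip 0.61 [256.8 181.3] [ 616.1 -283.    92. ]
unit 0.89 [282. 174.] 17932 [ 6.4448e+02 -2.9146e+02  0.0000e+00 -5.0100e+00  4.0000e-02]
unit 0.56 [258. 180.] 1595 [ 626.58 -376.09    0.    -37.55    0.9 ]
speed_knob 0.77 [256. 178.] 1515 
speed_knob_grip [('scene', 0.59, array([124., 284.])), ('side', 0.64, array([258., 106.]))]
pointer_tip [('side', 0.57, array([223., 182.]))]
mark_tip []
```

View pics/kn.png

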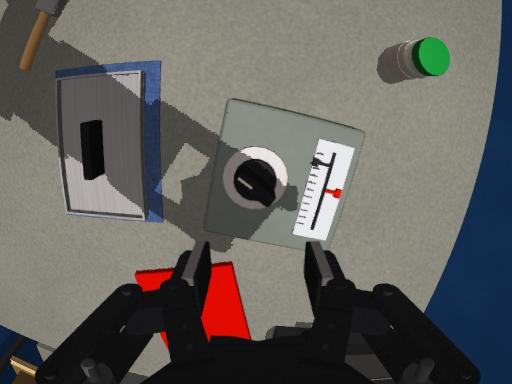

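Wrist view: knob bar at (256,182), its long axis pointing down and right. The pointer is near (320,164) and the red mark near (335,191), so it needs about 23 mm of travel, or 1.5 rad clockwise. I'll fit the bar's angle.

```bash
cat > kb.py <<'E'
from h import *
o=bot.get_obs();im=bot.read_camera("wrist")
g=im.max(2);m=(g<50)
m[:130]=0;m[235:]=0;m[:,:215]=0;m[:,300:]=0
n,l,s,c=cv2.connectedComponentsWithStats(m.astype(np.uint8));k=1+s[1:,4].argmax();M=cv2.morphologyEx((l==k).astype(np.uint8),cv2.MORPH_CLOSE,np.ones((7,7)));print(s[k],c[k])
MODEL["bar"]=[box(42,14,67,99)]
for z in(0,):
    print(np.round(fit("bar",[(M,"wrist",o)],(615,-288),z,np.radians([-10,-30,-50])),2))
cv2.imwrite("pics/kbm.png",M*255)
E
python3 kb.py
```

```text
[ 234  158   42   48 1412] [256.19192635 180.80524079]
[ 6.1504e+02 -2.8762e+02  0.0000e+00 -2.9450e+01  3.4000e-01]
```

```bash
python3 -c "
from h import *
to(615,-288.3,92,61)"
```

```text
to 615.0,-288.3,92.0: dp [0.0057, -0.0042, 0.4621] roll -0.1472 (world turn 53.0, j6 -37)
```

Emit:
{"op": "arm_command", "data": {
  "dp": [
    [0.006,-0.004,0],
    [0.006,-0.004,0],
    [0.006,-0.004,0],
    [0.006,-0.004,0.05],
    [0.006,-0.004,0.1],
    [0.006,-0.004,0.17],
    [0.006,-0.004,0.23],
    [0.006,-0.004,0.26],
    [0.006,-0.004,0.26],
    [0.006,-0.004,0.26]
  ],
  "roll": [-0.147,-0.147,-0.147,-0.147,-0.147,-0.147,-0.147,-0.147,-0.147,-0.147],
  "claw": [0.6,0.6,0.6,0.6,0.6,0.6,0.6,0.6,0.6,0.6]
}}

```text
t: 52.88
tool_pos: [615.1, -288.2, 152.6]
tcp_rot: [[-0.873, 0.488, -0.0], [0.488, 0.873, 0.0], [0.0, -0.0, -1.0]]
ft_force: [-0.1, 0.8, 1.1]
gripper_width: 51.1
grip_force: 0.0
```

```bash
python3 kb.py;  python3 -c "
from h import *
to(615,-288.3,93,61)"; python3 kn.py
```

```text
[ 227  180   57   55 2315] [254.73347732 207.30323974]
[ 6.0849e+02 -2.8705e+02  0.0000e+00  6.0930e+01  3.4000e-01]
to 615.0,-288.3,93.0: dp [0.0014, -0.0005, 0.2014] roll -0.0006 (world turn 0.2, j6 -90)
52.9333 [ 615.4 -288.3  153.4] yaw 60.8 j6 -90.0
mark_tip 0.46 [295.9 281. ] [ 697.3 -293.8   59. ]
speed_knob_grip 0.68 [255.2 209.6] [ 607.7 -285.    92. ]
```

Run:
```python
import cv2
g=cv2.imread("pics/kn.png").max(2)[150:290:4,195:320:2]
for r in g:print("".join(" .:-=+*#%@"[min(9,int(v)//14)] for v in r))
```

```text
+++++++++++=-------==+++++++++++++++++++++++@@@@@@@@@@@@@@@@@@@
+++++++=-------==++++++++++++++++++++++++++++@@@@@@@@@@@@@@@@@@
+++--------=+++++++++++++++++++++++++++++++++*@@@@@@@@@@@@@@@@@
-------=+++++++++++++++++++**###*++++++++++++#@@@@@@@@@@@@@@@@@
---=+++++++++++++++++#%@@@@@@%%%@@@@@@%#+++++*@@@@@@@@@@@@@@@@@
+++++++++++++++++*%@@@@@%%%@@@@@@@@@@@@@%@%*++%@@@@@@@@@@@@@@@@
+++++++++++++++#@@@@%%%@@@@@@@@@@@@@%%%@@@@@@*@@@@@@@@@@@@@@@@@
+++++++++++++#@@%%%@@@@@@@@@%###%%@@@@@@@@@@@@@%@@@@@@@@@@@@@@@
++++++++++++%%@@@@@@@@%* ...........:#@@@@@%%@@@@@@@@@#@@@@@@@@
+++++++++++%@@@@%@@%= ....   ..    .....#%%%%%%%@@#++++++++@@@@
++++++++++%%@@@@@@%........      . ......:%%%%%@@@%++++++++@@@@
++++++++++@@@@%%@*.......    ....  ........#@@@@@@@+++++++%@@@@
+++++++++%%%@@@@%............:+.............@@@%%%%*++++++%@@@@
+++++++++%@@@@@@+............*@-............*%%%%@@%+++++++@@@@
+++++++++%@@%%%%.............*@-... ........+@@@@%%#++++++%@@@@
+++++++++*%%%%%%-............*@.............+%%%@@%*++++++#@@@@
++++++++++%%%%%%%............*@.............%@@@@@%+%++@@@@@@@@
+++++++++++%
[... 439 characters left out ...]
+=..=@@@@@@@@@@@@@@@@@..........++++++@@@@@@@@@@@@@@*..-++++
++++. .-@@@@@@@@@@@@@@@@@@=::::.:-%@@@@@@@@@@@@@@@@@@@@*...=+++
+++:.  .@@@@@@@@@@@@@@@@@@@@@@@@@@@@@@@@@@@@@%@@@@@@@=@=. ..+++
++-.    @@@@@@@@@@@@@@@@@@@@@@@@@@@@@@@@@@@@*@@@@*@@@@@    ..++
+=.   . #@@@@@@@@@@@@@@@@@@@@@@@@@@@@@@@@@@@@@@@@@@@@@@     .=+
+..     +@@@@@@@@@@@@@@@@@@@@@*@@@@@@@@@@@@@@@@@@@@@@@@ . . ..+
-.  ....+@@@@@@@@@@@@@@@@@@@@@@@@@@@@#@@@@@@@@@@@@@+::: . .  .:
...  .  #@@@@@@@@@%@@@@%@@@@*@@@@@@@@@@@@@@@@*-::+*@@@@       .
.. .    @@@@@@@%@@@@@@@@*@@@@@@@@@@@@@@@%:::-@@@@@@@@@@  .    .
.. .   =@@@@@@@@@@@@@@@@@@@@@@@@@@@-:::@@@@@@@@@@@@@@#*@      .
..    .@@@@@@@@@@@@@@@@@@@@@@#:::-@@@@@@@@@@@@@@@@*@@@@@     ..
```

Emit:
{"op": "arm_command", "data": {
  "dp": [
    [0.001,0,0.05],
    [0.001,0,0.11],
    [0.001,0,0.16],
    [0.001,0,0.19],
    [0.001,0,0.203],
    [0.001,0,0.203],
    [0.001,0,0.203],
    [0.001,0,0.203],
    [0.001,0,0.203],
    [0.001,0,0.203]
  ],
  "roll": [0,0,0,0,0,0,0,0,0,0],
  "claw": [0.6,0.6,0.6,0.6,0.6,0.2,0,0,0,0],
  "newtons": 40
}}

```text
t: 53.97
tool_pos: [614.8, -289.6, 93.2]
tcp_rot: [[-0.874, 0.486, 0.001], [0.486, 0.874, -0.003], [-0.002, -0.002, -1.0]]
ft_force: [-4.3, -7.2, 3.3]
gripper_width: 13.2
grip_force: 41.4
```

Emit:
{"op": "arm_command", "data": {
  "dp": [
    [0,0,0],
    [0,0,0],
    [0,0,0],
    [0,0,0],
    [0,0,0],
    [0,0,0],
    [0,0,0],
    [0,0,0],
    [0,0,0],
    [0,0,0]
  ],
  "roll": [0,0.01,0.025,0.04,0.055,0.07,0.085,0.1,0.11,0.11],
  "claw": [0,0,0,0,0,0,0,0,0,0]
}}

```text
t: 54.8
tool_pos: [614.6, -290.0, 93.2]
tcp_rot: [[-0.359, 0.933, 0.001], [0.933, 0.359, -0.003], [-0.003, -0.0, -1.0]]
ft_force: [-5.7, -8.4, 3.2]
gripper_width: 13.6
grip_force: 41.4
```

```bash
python3 -c "
from h import *
o=bot.get_obs();print(o['tool_pos'],o['ft_force'],o['ft_torque'],o['joint_positions'])
"; python3 kn.py
```

```text
[ 614.61096972 -289.98585142   93.19893884] [-5.72372475 -8.42660656  3.18542897] [-1.40975234  0.74910607 -0.03650063] [-29.13504859  43.24188589  80.04230792  -0.15605568  56.58881932
 -50.10107989]
54.8 [ 614.6 -290.    93.2] yaw 21.1 j6 -50.0
pointer_tip 0.64 [359.9 250.3] [ 679.2 -274.5   59. ]
mark_tip 0.56 [372.4 278.7] [ 699.9 -291.4   59. ]
speed_knob_grip 0.85 [254.3 241.1] [ 607.8 -274.6   92. ]
```

Emit:
{"op": "arm_command", "data": {
  "dp": [
    [0,0,0],
    [0,0,0],
    [0,0,0],
    [0,0,0],
    [0,0,0],
    [0,0,0],
    [0,0,0],
    [0,0,0],
    [0,0,0],
    [0,0,0]
  ],
  "roll": [0.01,0.025,0.04,0.055,0.07,0.085,0.1,0.115,0.125,0.125],
  "claw": [0,0,0,0,0,0,0,0,0,0]
}}

```text
t: 55.83
tool_pos: [614.2, -290.1, 93.2]
tcp_rot: [[0.406, 0.914, -0.0], [0.914, -0.406, -0.003], [-0.003, 0.001, -1.0]]
ft_force: [-8.4, -8.1, 2.3]
gripper_width: 12.8
grip_force: 41.6
```

Emit:
{"op": "arm_command", "data": {
  "dp": [
    [0,0,0],
    [0,0,0],
    [0,0,0],
    [0,0,-0.05],
    [0,0,-0.15],
    [0,0,-0.27],
    [0,0,-0.37],
    [0,0,-0.37],
    [0,0,-0.37],
    [0,0,-0.37]
  ],
  "roll": [0,0,0,0,0,0,0,0,0,0],
  "claw": [0.5,0.5,0.5,0.5,0.5,0.5,0.5,0.5,0.5,0.5]
}}

```text
t: 56.67
tool_pos: [614.6, -287.7, 202.2]
tcp_rot: [[0.401, 0.916, -0.001], [0.916, -0.401, 0.0], [0.0, -0.001, -1.0]]
ft_force: [0.4, -0.4, 0.3]
gripper_width: 42.8
grip_force: 0.0
```

```bash
python3 kn.py
python3 - <<'E'
import cv2,numpy as np
from h import *
o=bot.get_obs();p=proj([[644.5+45*.996,-291.5-45*.087,59]],"wrist",o)[0].astype(int);print(p)
im=cv2.imread("pics/kn.png")[p[1]-45:p[1]+45:2,p[0]-40:p[0]+40].astype(int)
for r in im:print("".join("R" if c[2]>c[1]+60 else " .:-=+*#%@"[min(9,int(c.max())//26)] for c in r))
E
```

```text
56.6667 [ 614.6 -287.7  202.2] yaw -23.7 j6 -5.0
pointer_tip 0.49 [318.3 160.9] [ 677.2 -287.5   59. ]
mark_tip 0.67 [134.4 186. ] [ 503.5 -237.6   59. ]
speed_knob_grip 0.89 [259.  191.8] [ 618.7 -283.1   92. ]
[333 163]
+++*%@@@@@@@@@@@@@@@@@@@#=-:=%@@@@@@@@@@@@@@@@@@#+++++++==++++++++++++++++++++++
++++#@@@@@@@@@@@@@@@@@@@%-...#@@@@@@@@@@@@@@@@@@%*++++++==++++++++++++++++++++++
+++++#@@@@@@@@@@@@@@@@@@@#...-%@@@@@@@@@@@@@@@@@@#+++++++==+++++++++++++++++++++
+++++*%@@@@@@@@@@@@@@@@@@%=...+%@@@@@@@@@@@@@@@@@%*++++++==+++++++++++++++++++++
++++++#@@@@%*+=-*%@@@@@@@@%:..:%@@@@@@@@@@@@@@@@@@%+++++++==++++++++++++++++++++
++++++*#+-:-+#%%@@@@@@@@@@%+...=%@@@@@@@@@@@@@@@@@%*+++++++=++++++++++++++++++++
+++++++*%@@@@@@@@@@@@@@@@@@#-..:#@@@@@@@@@@@@@@@@@@%*++++++==+++++++++++++++++++
++++++++#@@@@@@@@@@@@@@@@@@%+...=%@@@@@@@@@@@@@@@@@@#+++++++==++++++++++++++++++
++++++++=%@@@@%#+=-%@@@@@@@@#-...*%@@@@@@@@@@@@@@@@@%*+++++++==+++++++++++++++++
++++++++=+%=---+*%@@@@@@@@@@%+:..-#@@@@@@@@@@@@@@@@@@#+++++++==+++++++++++++++++
+++++++++=*%@@@@@@@@@@@@@@@@@%-...+%@@@@@@@@@@@@@@@@@%*++++++==+++++
[... 2066 characters left out ...]
%#*==+*%@@@@@@@@#-..-%@@@@@@@@@@@@@@@@%*++++++==++++
-::::-=++++++++++++++++++=+%##%@@@@@@@@@@@@@%+...*%@@@@@@@@@@@@@@@@#++++++==++++
::::::-+++++++++++++++++++=#@@@@@@@@@@@@@@@@@#-..-%@@@@@@@@@@@@@@@@%*+++++===+++
:::::::::-==++++++++++++++++%@@@@%%#*#@@@@@@@%*...*@@@@@@@@@@@@@@@@@#++++++==+++
::::::::::::::-==+++++++++++*%*==+#%%%@@@@@@@@#:..-%@@@@@@@@@@@@@@@@%++++++==+++
::::::::::::::::::::==++++++*%%@@@@@@@@@@@@@@@@*...+@@@@@@@@@@@@@@@@@*+++++===++
::::::::::::::::::::::::-++++#@@@@@@@@@@@@@@@@@#-..:%@@@@@@@@@@@@@@@@%++++++==++
:::::::::::::::::::::::::-+++*%@@%#*+-=%@@@@@@@@*.-=%@@@@@@@@@@@@@@@@@*+++++===+
::::::::::::::::::::::::-=++++##++#%%@@@@@@@@@@@@@@@@@@@@@@@@@@@@@@@@@*++++++==+
```

```bash
cat > pm.py <<'E'
from h import *
o=bot.get_obs();im=bot.read_camera("wrist").astype(int)
p=proj([[644.5+45*.996,-291.5-45*.087,59]],"wrist",o)[0]
ys,xs=np.mgrid[0:384,0:512];near=(abs(xs-p[0])<90)&(abs(ys-p[1])<90)
def W(m):
    q=np.argwhere(m);return np.array([onz((c,r),59,"wrist",o)[:2] for r,c in q])
red=W(near&(im[...,0]>im[...,1]+60)&(im[...,0]>90))
dark=W(near&(im.max(2)<75))
c0=np.array([644.5,-291.5])
yaw=np.radians(-5.0)
for _ in range(4):
    ux=np.array([np.cos(yaw),np.sin(yaw)]);uy=np.array([-ux[1],ux[0]])
    R=(red-c0)@np.c_[ux,uy];D=(dark-c0)@np.c_[ux,uy]
    R=R[(abs(R[:,0]-52)<14)&(abs(R[:,1])<45)]
    L=D[(abs(D[:,0]-(xl if _ else 45))<(3 if _ else 5))&(abs(D[:,1])<42)]
    k=np.polyfit(L[:,1],L[:,0],1);xl=k[1];yaw-=np.arctan(k[0])
xl=np.median(L[:,0])
P=D[(D[:,0]<xl-3)&(D[:,0]>xl-22)&(abs(D[:,1])<42)]
h=np.median(P[:,1]);P=P[abs(P[:,1]-h)<6]
print("yaw",np.degrees(yaw).round(2),"line x",xl.round(1),"scale y",L[:,1].min().round(1),L[:,1].max().round(1))
print("mark",len(R),R.mean(0).round(2),R.min(0).round(1),R.max(0).round(1)); print("ptr",len(P),P.mean(0).round(2),P.min(0).round(1),P.max(0).round(1))
for n,A in(("mark",R),("ptr",P)):
    b=np.floor((A[:,0]-xl)/2).astype(int);print(n,[(int(2*i),len(A[b==i]),A[b==i,1].mean().round(2)) for i in np.unique(b)])
E
python3 pm.py
```

```text
yaw -4.47 line x 44.5 scale y -41.9 42.0
mark 130 [56.86  2.58] [45.3 -2.8] [64.  8.]
ptr 93 [30.03  8.66] [23.8  4.5] [41.3 12.9]
mark [(0, 6, np.float64(2.4)), (2, 8, np.float64(2.87)), (4, 9, np.float64(2.73)), (6, 8, np.float64(2.58)), (8, 9, np.float64(2.88)), (10, 9, np.float64(2.55)), (12, 18, np.float64(2.34)), (14, 23, np.float64(2.65)), (16, 23, np.float64(2.68)), (18, 17, np.float64(2.29))]
ptr [(-22, 8, np.float64(8.59)), (-20, 21, np.float64(8.75)), (-18, 18, np.float64(8.75)), (-16, 14, np.float64(8.35)), (-14, 7, np.float64(8.78)), (-12, 5, np.float64(8.69)), (-10, 5, np.float64(8.52)), (-8, 6, np.float64(8.62)), (-6, 6, np.float64(8.93)), (-4, 3, np.float64(8.49))]
```

Measured in the unit's frame, the pointer is 6.0 mm short of the mark, so about 0.40 rad (23°) more.

Emit:
{"op": "arm_command", "data": {
  "dp": [
    [-0.005,0.001,0.1],
    [-0.005,0.001,0.2],
    [-0.005,0.001,0.29],
    [-0.005,0.001,0.34],
    [-0.005,0.001,0.363],
    [-0.005,0.001,0.363],
    [-0.005,0.001,0.363],
    [-0.005,0.001,0.363],
    [-0.005,0.001,0.363],
    [-0.005,0.001,0.363]
  ],
  "roll": [0,0,0,0,0,0,0,0,0,0],
  "claw": [0.5,0.5,0.5,0.5,0.5,0.2,0,0,0,0]
}}

```text
t: 57.75
tool_pos: [614.5, -289.5, 95.0]
tcp_rot: [[0.402, 0.916, 0.0], [0.916, -0.402, -0.0], [-0.0, 0.0, -1.0]]
ft_force: [-4.8, 1.6, 4.1]
gripper_width: 13.5
grip_force: 41.0
```

Emit:
{"op": "arm_command", "data": {
  "dp": [
    [0,0,0],
    [0,0,0],
    [0,0,0],
    [0,0,0],
    [0,0,0],
    [0,0,0],
    [0,0,0],
    [0,0,0],
    [0,0,0],
    [0,0,0]
  ],
  "roll": [0,0.01,0.02,0.03,0.04,0.05,0.06,0.0635,0.0635,0.0635],
  "claw": [0,0,0,0,0,0,0,0,0,0]
}}

```text
t: 58.58
tool_pos: [614.5, -289.7, 95.0]
tcp_rot: [[0.726, 0.688, 0.0], [0.688, -0.726, -0.0], [0.0, 0.001, -1.0]]
ft_force: [-5.2, 1.1, 2.7]
gripper_width: 13.2
grip_force: 41.0
```

Emit:
{"op": "arm_command", "data": {
  "dp": [
    [0,0,0],
    [0,0,0],
    [0,0,0],
    [0,0,-0.05],
    [0,0,-0.15],
    [0,0,-0.27],
    [0,0,-0.37],
    [0,0,-0.37],
    [0,0,-0.37],
    [0,0,-0.37]
  ],
  "roll": [0,0,0,0,0,0,0,0,0,0],
  "claw": [0.5,0.5,0.5,0.5,0.5,0.5,0.5,0.5,0.5,0.5]
}}

```text
t: 59.42
tool_pos: [614.3, -289.4, 204.3]
tcp_rot: [[0.726, 0.688, -0.0], [0.688, -0.726, 0.0], [-0.0, -0.0, -1.0]]
ft_force: [-0.2, -0.7, -0.3]
gripper_width: 42.4
grip_force: 0.0
```

```bash
python3 pm.py; python3 kn.py
```

```text
yaw -4.54 line x 44.8 scale y -41.6 41.8
mark 127 [56.45  3.03] [45.3 -2. ] [63.3  8.2]
ptr 97 [30.53  2.9 ] [23.9 -1.4] [41.5  8.8]
mark [(0, 8, np.float64(2.89)), (2, 8, np.float64(2.95)), (4, 10, np.float64(2.88)), (6, 9, np.float64(3.0)), (8, 8, np.float64(3.18)), (10, 9, np.float64(2.88)), (12, 20, np.float64(2.88)), (14, 25, np.float64(3.23)), (16, 24, np.float64(2.97)), (18, 6, np.float64(3.65))]
ptr [(-22, 6, np.float64(1.5)), (-20, 19, np.float64(3.1)), (-18, 22, np.float64(3.32)), (-16, 13, np.float64(2.85)), (-14, 9, np.float64(2.45)), (-12, 7, np.float64(2.77)), (-10, 6, np.float64(3.17)), (-8, 6, np.float64(2.88)), (-6, 6, np.float64(2.82)), (-4, 3, np.float64(2.82))]
59.4667 [ 614.1 -289.3  203.6] yaw -46.5 j6 17.0
mark_tip 0.62 [326.9 122.1] [ 702.7 -293.1   59. ]
speed_knob_grip 0.84 [258.2 191.3] [ 619.  -285.9   92. ]
speed_knob_grip 0.69 [66.3 47.7] [599.5 -68.7  92. ]
```

The pointer matches the mark to within 0.2 mm. One last check on the bench and the flask before handing in.

Run:
```python
from h import *
o=bot.get_obs()
for c in("scene","side"):
    im=bot.read_camera(c)
    for l in("jar_a","bottle_a","block_a","flask","tray"):
        print(c,l,[(round(d["confidence"],2),np.round(d["at"]).astype(int).tolist(),int(d["pixels"].sum()),im[d["pixels"]].mean(0).astype(int).tolist()) for d in bot.silhouettes(c,l) if d["confidence"]>.35])
for n,p in(("--",(565.1,32)),("+-",(620.5,39.6)),("++",(612.7,95)),("-+",(557.3,87))):print(n,[proj([[*p,113]],c)[0].round() for c in("scene","side")])
```

```text
scene jar_a [(0.96, [255, 208], 347, [110, 76, 52]), (0.61, [266, 226], 421, [113, 80, 58])]
scene bottle_a [(0.85, [247, 140], 482, [114, 55, 92]), (0.75, [276, 123], 444, [113, 55, 92]), (0.6, [329, 275], 633, [134, 62, 102]), (0.56, [288, 219], 496, [189, 142, 136])]
scene block_a [(0.78, [245, 222], 754, [77, 90, 86]), (0.74, [294, 198], 748, [83, 89, 85]), (0.65, [123, 280], 379, [48, 48, 47])]
scene flask [(0.93, [356, 143], 480, [125, 134, 123])]
scene tray [(0.86, [131, 209], 1553, [92, 93, 92])]
side jar_a [(0.86, [228, 174], 320, [84, 56, 38]), (0.83, [247, 172], 290, [82, 53, 34])]
side bottle_a [(0.96, [339, 236], 710, [122, 45, 97]), (0.65, [349, 274], 889, [126, 48, 98]), (0.57, [220, 182], 205, [193, 83, 75]), (0.56, [160, 209], 657, [116, 44, 92]), (0.51, [245, 185], 237, [185, 87, 81])]
side block_a [(0.77, [241, 156], 607, [52, 74, 76]), (0.6, [231, 199], 851, [55, 77, 76])]
side flask [(0.69, [263, 354], 954, [122, 131, 122])]
side tray [(0.64, [322, 134], 1718, [112, 111, 112])]
-- [array([254., 203.]), array([247., 168.])]
+- [array([267., 221.]), array([224., 166.])]
++ [array([288., 210.]), array([220., 182.])]
-+ [array([275., 192.]), array([243., 184.])]
```

All six items are in the box, the flask is standing, and the tray is on the mat. Handing in.

```bash
python3 -c "
from station import bot
print(bot.job_done())"
```

```text
the job is handed in; nothing more can be done
None
```

The job is handed in, with no verdict shown: the tray is flat on the middle of the mat, all six items stand upright in the box, the pointer is within 0.2 mm of the red mark by camera, and the flask is still standing.

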